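# Check a dry-fitted drawer frame for square with a sliding rule

### The job

Check the wooden drawer frame for square: lay the sliding rule flat inside it and gently slide it open until its two noses are snug in both opposite corners, first across the diagonal that starts at the corner with the dowel, then across the other diagonal. Compare the two readings and leave the rule lying snug in the longer diagonal, let go, to show where the clamp must pull (if they agree within 3 mm, either will do). Press only lightly, so that the loose joints do not shift, and leave the other things on the bench alone.

Things in the scene. Friction and masses are not known exactly. Their poses are not given: they have to be found in the camera images.
- frame: Dry-fitted wooden drawer frame on the bench: walls 16 mm thick, 30 mm high, no bottom; inside 190 (x) by 260 mm (y). Origin on the bench amid the nominal inside corners; x from near (robot's) to far wall, y left, z up. Near wall fixed. Out of square by an unknown amount: the far wall is shifted along y by up to 11 mm either way and the side walls lean with it, pivoting at the near corners.
- corner_dowel (a point): Near left inside corner, 7 mm above the bench, at frame x -95, y +130 mm; a dark dowel 10 mm across stands 30 mm up from the near wall beside it. The first diagonal runs from here to the far right corner (far_right), at frame x 95, y -130 mm plus the unknown shift: find it by feel or sight. The joints bear a light push; pressing the rule on the frame over 30 N would shift them.
- corner_plain (a point): Near right inside corner, 7 mm above the bench, at frame x -95, y -130 mm. The second diagonal runs from here to the far left corner (far_left), at frame x 95, y +130 mm plus the same unknown shift (frame y). Two dark stops, 12 mm high, lie on the bench against the outside of the near wall.
- rule_grip (a point): Centre of the wooden grip block on the rule's brass tongue (120 g), 31 mm above the rule's underside; the block is 34 mm along the rule, 20 mm across, from 14 to 48 mm above the underside. x runs along the rule from heel to tip, z up. Lifted by the block, the whole rule comes along.
- rule: The rule's stock: aluminium channel in which the tongue slides, about 450 g, 26 mm wide, 13 mm high. Origin on its underside, straight below the grip block when the rule is shut; x towards the tip. Both ends of the rule are steel noses, 10 mm round bars with ball ends. When the tongue is moved by its block, the stock lying on the bench stays put by its own weight, unless the tongue is at an end stop.
- rule_heel (a point): Centre of the stock's ball end (5 mm radius), 7 mm above the underside; 131 mm plus the reading behind the grip block's centre. Snug in a corner it is 5 mm from both walls, about 7 mm from the corner itself.
- rule_tip (a point): Centre of the tongue's ball end (5 mm radius), 7 mm above the underside, always 131 mm ahead of the grip block's centre.
- rule_tongue (a joint): The reading: opening of the rule in m, 0 shut to 0.085 open, growing as the tongue moves towards the tip. Distance between ball centres = 0.262 + reading. Friction of the slide about 1 N. In a square frame both diagonals would read 0.046; otherwise one reads more, the other less.
- glue: White glue bottle, bystander, 60 mm across, 150 mm high.
- mallet: Wooden mallet lying down, bystander, 270 mm long; origin near where handle meets head.
- dowel_cup: White cup, bystander, 70 mm across, 80 mm high.
- plane: Small steel hand plane, bystander, 150 mm long, 80 mm high.

How it is judged:
By the outcome, as a careful person would: the job done as asked, in the order asked, and still so for the second after the job is handed in, with the robot touching nothing.
It also fails if it takes over 72 s, if anything falls off the work surface, if the arm or the gripper's body presses on something with over 40 N, if the wrist force passes 120 N, or if a joint passes its speed limit or range.

### The arm

A 6-joint arm with a two-finger parallel gripper is mounted at the origin on the work surface. World frame = base frame: x ahead of the robot, y to its left, z up, the work surface at z = 0. Lengths are in m, angles in rad, forces in N, time in s.
With the tool pointing down it reaches from about 0.3 to 0.75 m from the base axis. Payload 8.5 kg.
Tool frame: the origin (TCP) lies at the very end of the fingers, on their centre line; the grasp point (between the pads) lies 19 mm behind it; z points along the fingers, y is the direction in which the jaws open and shut (so a half turn about z gives the same grasp; the last joint's range is limited). The gripper opens to 85 mm and grips with 20 to 120 N. Pads are 22 mm wide; open, the fingers measure 114 mm over their backs; the gripper's body (76 mm by 85 mm) begins 54 mm behind the grasp point. The pads swing forward as they close: fully open they stand 13 mm farther back than shut.
Start: joints at [1.074, 0.381, 1.297, -0, 1.464, -0.215], TCP at [0.153, 0.528, 0.231] pointing down, gripper open.
Joint ranges: [-3.11, 3.11], [-0.89, 2.33], [0.22, 2.48], [-1.42, 4.56], [0.17, 2.85], [-2.88, 2.88]. Speed limits (rad/s): [2.39, 2.39, 3.14, 3.14, 3.14, 3.14].

### API

Orientations are given as [roll, pitch, yaw] about the fixed x, y, z axes, in that order (R = Rz(yaw) Ry(pitch) Rx(roll)).
In Python, from cell import env, cams, ticket gives the robot as it stands. The module is installed in compiled form; this text tells all that it offers.
- The arm moves only by the tool jog_arm, never from a script. Its argument "targets" is a list of rows, each an object of numbers: "dx", "dy", "dz": the shift along the tool's x, y, z in m; "wx", "wy", "wz": the turn, a rotation vector about the tool's x, y, z in rad. In form: [{"dx": .., "dy": .., "dz": .., "wx": .., "wy": .., "wz": ..}, ...]. A call has 1 to 10 rows; each row is the pose to reach, as a shift and turn from the pose commanded when the call began, along the tool's axes at that moment; what a row does not reach only later rows make up. A row lasts 1/10 s, in which the tool goes at most 50 mm and 8.59 degrees, less where a joint would pass 70% of its speed; a pose out of reach is approached as far as the arm can. A call with a gripper value outside its range is refused whole. "jaw" is the gripper's target within -1 to 1 (shut at 1, half-way at 0, fully open at -1), set as the call begins (left out, the last holds). The fingers move at their own pace and stop on an object; the grip force is fixed at half the most. Time passes only in rows, so rows that repeat a pose let the fingers close. It gives the time, the measured TCP pose, the force and the opening at its end, in the units of the state.
- env.get_state(): the state, without advancing time (a new reading comes with each control period).
- cams.grab_frame(name): name is "side" or "top" or "wrist"; returns the picture (384x512x3 uint8, red, green, blue); there is no depth.
- cams.get_calibration(name): a dict with "K" (3x3 intrinsics, pixels), "R" (3x3) and "t" (3): a world point X has camera coordinates R X + t. Camera axes: x right, y down, z forward; pixel columns grow to the right and rows downward; lengths in m; the calibration is good to about 2 mm. A picture is of the moment at which its call begins: read the wrist's pose just before it. get_calibration takes no time and is no camera call; for the wrist camera it gives the pose at the moment of the call.
- ticket.hand_in(): hands the job in, once; it reports no verdict.
The state is a dict: "clock": time; "joint_positions": joint angles; "qvel": joint speeds; "effort": joint torques, N m; "ee_pos": TCP position; "eef_rot": TCP orientation; "ft_force": force on the tool from outside, world axes, zero at the start; "torque": the same for the moment, N m; "opening": finger opening in m.
Only numpy, scipy, OpenCV 4.12 (cv2) and the standard library are available. Lean on these libraries where they do the work, as an engineer would, in place of code of your own. Each camera call takes 0.05 s, during which the arm holds its last target.

## Working session

There is one attempt and no reset: what is moved stays moved. The work goes in short steps, Python scripts to look and compute and a tool call to move; the robot and the scene stay as the last step left them, time stands still between calls to the robot, and variables do not carry over. Pictures are saved under pics/ and viewed, and the job is handed in when it is done.

Besides the shell and the picture viewer there is one more tool, called by a JSON object that holds its "fn" and its "kwargs". jog_arm: Moves the arm, as the interface text tells. Its arguments: {"type":"object","properties":{"targets":{"type":"array","items":{"type":"object","properties":{"dx":{"type":"number"},"dy":{"type":"number"},"dz":{"type":"number"},"wx":{"type":"number"},"wy":{"type":"number"},"wz":{"type":"number"}}}},"jaw":{"type":"number"}},"required":["targets"]}

```bash
mkdir -p pics; python3 - <<'E'
from cell import env,cams,ticket
import cv2,numpy as np
np.set_printoptions(precision=4,suppress=True)
s=env.get_state(); print(s)
for n in ["top","side","wrist"]:
    im=cams.grab_frame(n); cv2.imwrite(f"pics/{n}0.png",im[:,:,::-1]); np.save(f"{n}0.npy",im)
    c=cams.get_calibration(n); print(n,c); np.savez(f"{n}0_cal.npz",**c)
E
```

```text
{'clock': 0.0, 'joint_positions': array([ 1.0737,  0.3812,  1.2983,  0.    ,  1.4636, -0.2153]), 'qvel': array([ 0.0015, -0.0004,  0.0007, -0.0017, -0.0002, -0.0015]), 'effort': array([  0.0026, -44.8454, -23.1285,   0.    ,   0.0047,   0.    ]), 'ee_pos': array([0.1528, 0.5281, 0.2307]), 'eef_rot': array([-3.1402, -0.0003,  2.8598]), 'ft_force': array([-0.5613, -0.6261,  0.5445]), 'torque': array([0.0224, 0.044 , 0.0238]), 'opening': 0.0855831968012922}
top {'K': array([[402.2941,   0.    , 254.0018],
       [  0.    , 402.2941, 187.6063],
       [  0.    ,   0.    ,   1.    ]]), 'R': array([[ 0.0221, -0.9993,  0.0296],
       [-0.9984, -0.0236, -0.0519],
       [ 0.0526, -0.0284, -0.9982]]), 't': array([-0.0469,  0.56  ,  1.1429])}
side {'K': array([[450.601 ,   0.    , 251.3574],
       [  0.    , 450.601 , 193.3391],
       [  0.    ,   0.    ,   1.    ]]), 'R': array([[ 0.8545, -0.5193, -0.0122],
       [-0.3797, -0.6084, -0.6969],
       [ 0.3545,  0.6002, -0.717 ]]), 't': array([-0.5015,  0.2438,  1.3841])}
wrist {'K': array([[307.0467,   0.    , 254.6512],
       [  0.    , 307.0467, 194.7318],
       [  0.    ,   0.    ,   1.    ]]), 'R': array([[ 0.278 ,  0.9606, -0.0001],
       [ 0.9231, -0.2672,  0.2766],
       [ 0.2657, -0.077 , -0.961 ]]), 't': array([-0.5504, -0.0367,  0.3779])}
```

View pics/top0.png

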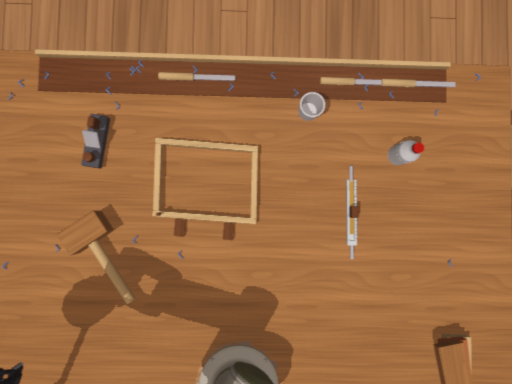

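View pics/side0.png

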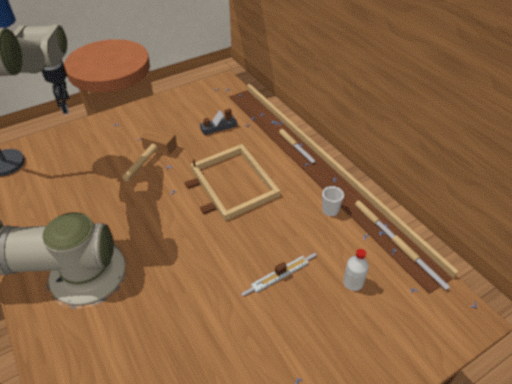

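View pics/wrist0.png

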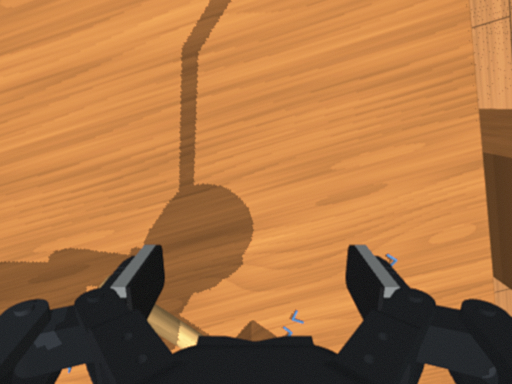

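```bash
python3 - <<'E'
import cv2,numpy as np
im=np.load("top0.npy")[:,:,::-1]
cv2.imwrite("pics/crop_rule.png",cv2.resize(im[155:270,310:400],None,fx=5,fy=5,interpolation=cv2.INTER_CUBIC))
cv2.imwrite("pics/crop_frame.png",cv2.resize(im[128:248,140:280],None,fx=5,fy=5,interpolation=cv2.INTER_CUBIC))
s=np.load("side0.npy")[:,:,::-1]
cv2.imwrite("pics/crop_side.png",cv2.resize(s[130:310,180:340],None,fx=3.3,fy=3.3,interpolation=cv2.INTER_CUBIC))
E
```

```text
(no output)
```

View pics/crop_rule.png

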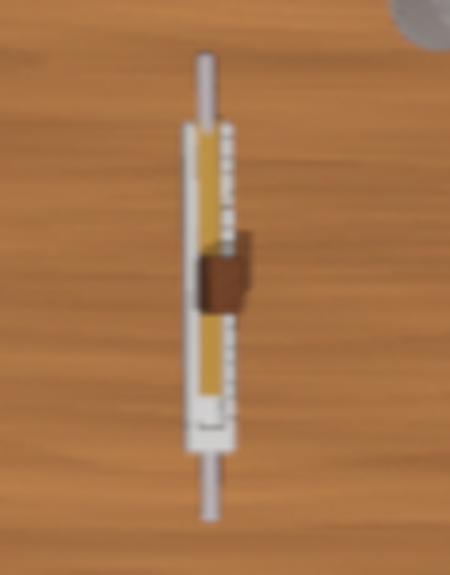

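View pics/crop_frame.png

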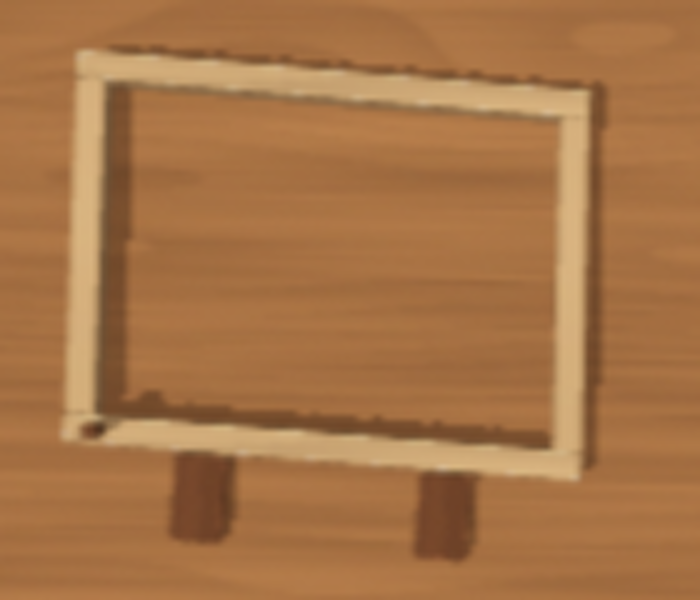

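View pics/crop_side.png

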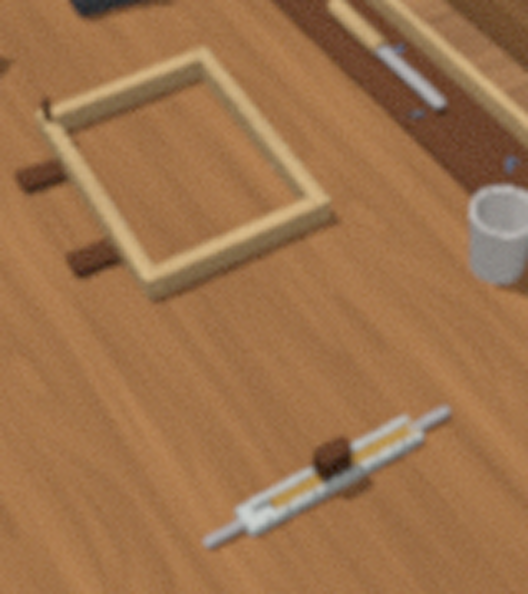

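```bash
cat > h.py <<'E'
import cv2,numpy as np
np.set_printoptions(precision=4,suppress=True)
def cast(c,uv,z):
    uv=np.atleast_2d(np.asarray(uv,float))
    d=np.c_[uv,np.ones(len(uv))]@np.linalg.inv(c["K"]).T@c["R"]
    o=-c["R"].T@c["t"]
    s=(z-o[2])/d[:,2]
    return o+d*s[:,None]
def proj(c,X):
    X=np.atleast_2d(X); p=(X@c["R"].T+c["t"])@c["K"].T
    return p[:,:2]/p[:,2:]
E
python3 - <<'E'
from h import *
im=np.load("top0.npy"); c=np.load("top0_cal.npz")
hsv=cv2.cvtColor(im,cv2.COLOR_RGB2HSV)
for p in [(200,143),(200,170),(160,180),(351,240),(347,210),(356,212),(351,195),(351,170),(352,255)]:
    print(p,im[p[1],p[0]],hsv[p[1],p[0]])
E
```

```text
(200, 143) [206 169 118] [ 17 109 206]
(200, 170) [169 115  68] [ 14 152 169]
(160, 180) [122  92  60] [ 15 130 122]
(351, 240) [168 167 166] [ 15   3 168]
(347, 210) [175 171 170] [  6   7 175]
(356, 212) [111  66  40] [ 11 163 111]
(351, 195) [189 146  69] [ 19 162 189]
(351, 170) [177 168 169] [177  13 177]
(352, 255) [183 173 174] [177  14 183]
```

```bash
python3 - <<'E'
from h import *
im=np.load("top0.npy"); c=np.load("top0_cal.npz")
hsv=cv2.cvtColor(im,cv2.COLOR_RGB2HSV)
H,S,V=[hsv[:,:,i].astype(int) for i in range(3)]
m=((V>185)&(S<130)&(S>85)).astype(np.uint8)
mm=np.zeros_like(m); mm[128:235,145:270]=m[128:235,145:270]
cs,_=cv2.findContours(mm,cv2.RETR_CCOMP,cv2.CHAIN_APPROX_NONE)
for k in sorted(cs,key=lambda k:-cv2.contourArea(k))[:3]: print(cv2.contourArea(k),k[:,0].min(0),k[:,0].max(0))
# outer quad: per-side wall center line via mask pts
ys,xs=np.nonzero(mm); P=np.c_[xs,ys].astype(float)
W=cast(c,P,0.03)[:,:2]
q=cv2.minAreaRect(W.astype(np.float32)); print(q)
# per wall: points by cutting
hull=cv2.approxPolyDP(cv2.convexHull(P.astype(np.int32)),4,True)[:,0]; print(hull, cast(c,hull,0.03))
# centre lines
u=lambda a:np.array(a)
def fit(sel):
    p=W[sel]; vx,vy,x,y=cv2.fitLine(p.astype(np.float32),cv2.DIST_HUBER,0,.01,.01)[:,0]
    print(len(p),np.degrees(np.arctan2(vy,vx)),x,y); return np.array([vx,vy,x,y])
x,y=P.T
far=fit((x>168)&(x<248)&(y<165)); near=fit((x>168)&(x<245)&(y>195))
left=fit((x<185)&(y>155)&(y<203)); right=fit((x>230)&(y>160)&(y<207))
def inter(a,b):
    t=np.linalg.solve(np.c_[a[:2],-b[:2]],b[2:]-a[2:]); return a[2:]+t[0]*a[:2]
NL,NR,FL,FR=[inter(*k) for k in [(near,left),(near,right),(far,left),(far,right)]]
print("NL,NR,FL,FR",NL,NR,FL,FR)
d=np.linalg.norm
print(d(NL-NR),d(FL-FR),d(NL-FL),d(NR-FR),"diag1",d(NL-FR),"diag2",d(NR-FL))
# rule
mr=((S<40)&(V>140)).astype(np.uint8); z=np.zeros_like(mr); z[160:262,335:368]=mr[160:262,335:368]
ys,xs=np.nonzero(z); R=cast(c,np.c_[xs,ys],0.01)[:,:2]
print(fit.__name__,cv2.minAreaRect(R.astype(np.float32)))
noseA=cast(c,[[351.0,165.7]],0.007);noseB=cast(c,[[352,259.2]],0.007)
print(noseA,noseB,noseB-noseA)
for rows in [(166,178),(246,258)]:
    k=(ys>=rows[0])&(ys<=rows[1]); print(rows,cast(c,[[xs[k].mean(),ys[k].mean()]],.007),ys[k].min(),ys[k].max())
print("ylim",ys.min(),ys.max(), cast(c,[[352,ys.min()-.5],[352,ys.max()+.5]],.007))
b=((H<14)&(V<130)&(S>120)).astype(np.uint8);z=np.zeros_like(b);z[200:222,345:362]=b[200:222,345:362]
ys,xs=np.nonzero(z);print("block px",xs.min(),xs.max(),ys.min(),ys.max());print(cast(c,[[xs.mean(),ys.mean()]],.045))
E
```

```text
1414.0 [152 138] [256 223]
((0.5771493911743164, 0.10585517436265945), (0.3014237880706787, 0.22086195647716522), 86.87870788574219)
[[255 223]
 [152 215]
 [155 139]
 [256 146]] [[ 0.46   -0.0387  0.03  ]
 [ 0.4763  0.2514  0.03  ]
 [ 0.6916  0.2505  0.03  ]
 [ 0.6793 -0.0367  0.03  ]]
399 86.76088 0.68003273 0.098545186
398 86.83773 0.4736399 0.09852078
262 0.0116963 0.57843584 0.24339719
253 -0.035362225 0.5724493 -0.03186337
NL,NR,FL,FR [0.4816 0.2434] [ 0.4664 -0.0318] [0.6882 0.2434] [ 0.6726 -0.0319]
0.27559504 0.27578545 0.20658875 0.20620896 diag1 0.33507442 diag2 0.3534632
fit ((0.49776872992515564, -0.31895777583122253), (0.2666797339916229, 0.026383109390735626), 0.5752395391464233)
[[ 0.6323 -0.317   0.007 ]] [[ 0.3607 -0.3225  0.007 ]] [[-0.2716 -0.0055  0.    ]]
(166, 178) [[ 0.6133 -0.3171  0.007 ]] 166 178
(246, 258) [[ 0.3837 -0.3215  0.007 ]] 246 258
ylim 166 258 [[ 0.633  -0.3199  0.007 ]
 [ 0.3627 -0.3225  0.007 ]]
block px 350 359 201 217
[[ 0.5018 -0.3196  0.045 ]]
```

```bash
cat > go.py <<'E'
import sys
from h import *
from cell import env
from scipy.spatial.transform import Rotation as Ro
# usage: go.py x y z yaw
s=env.get_state(); R=Ro.from_euler('xyz',s["eef_rot"])
x,y,z,yaw=map(float,sys.argv[1:5])
d=R.inv().apply(np.array([x,y,z])-s["ee_pos"])
w=(R.inv()*Ro.from_euler('xyz',[np.pi,0,yaw])).as_rotvec()
print("clk",s["clock"],"pos",s["ee_pos"],s["eef_rot"],"q",s["joint_positions"],"F",s["ft_force"],"open",s["opening"])
print("dxyz",d,"w",w, "rows",max(np.linalg.norm(d)/.05,np.linalg.norm(w)/.15))
E
python3 go.py 0.50 0.105 0.27 3.1416
```

```text
clk 0.15 pos [0.1529 0.5281 0.2308] [-3.1405 -0.0002  2.8598] q [ 1.0737  0.3811  1.298  -0.      1.4636 -0.2153] F [ 0.0678 -0.0915  0.0781] open 0.08536232488937978
dxyz [-0.4511 -0.3099 -0.0389] w [-0.0011 -0.0004 -0.2818] rows 10.973741959217566
```

{"fn": "jog_arm", "kwargs": {"targets": [{"dx": -0.451,"dy": -0.31,"dz": -0.039,"wx": -0.001,"wz": -0.282},{"dx": -0.451,"dy": -0.31,"dz": -0.039,"wx": -0.001,"wz": -0.282},{"dx": -0.451,"dy": -0.31,"dz": -0.039,"wx": -0.001,"wz": -0.282},{"dx": -0.451,"dy": -0.31,"dz": -0.039,"wx": -0.001,"wz": -0.282},{"dx": -0.451,"dy": -0.31,"dz": -0.039,"wx": -0.001,"wz": -0.282},{"dx": -0.451,"dy": -0.31,"dz": -0.039,"wx": -0.001,"wz": -0.282},{"dx": -0.451,"dy": -0.31,"dz": -0.039,"wx": -0.001,"wz": -0.282},{"dx": -0.451,"dy": -0.31,"dz": -0.039,"wx": -0.001,"wz": -0.282},{"dx": -0.451,"dy": -0.31,"dz": -0.039,"wx": -0.001,"wz": -0.282},{"dx": -0.451,"dy": -0.31,"dz": -0.039,"wx": -0.001,"wz": -0.282}]}}

```text
invalid input
```

{"fn": "jog_arm", "kwargs": {"targets": [{},{},{}]}}

```text
invalid input
```

{"fn": "jog_arm", "kwargs": {"targets": [{"dx": -0.451,"dy": -0.31,"dz": -0.039,"wx": -0.001,"wy": 0,"wz": -0.282},{"dx": -0.451,"dy": -0.31,"dz": -0.039,"wx": -0.001,"wy": 0,"wz": -0.282},{"dx": -0.451,"dy": -0.31,"dz": -0.039,"wx": -0.001,"wy": 0,"wz": -0.282},{"dx": -0.451,"dy": -0.31,"dz": -0.039,"wx": -0.001,"wy": 0,"wz": -0.282},{"dx": -0.451,"dy": -0.31,"dz": -0.039,"wx": -0.001,"wy": 0,"wz": -0.282},{"dx": -0.451,"dy": -0.31,"dz": -0.039,"wx": -0.001,"wy": 0,"wz": -0.282},{"dx": -0.451,"dy": -0.31,"dz": -0.039,"wx": -0.001,"wy": 0,"wz": -0.282},{"dx": -0.451,"dy": -0.31,"dz": -0.039,"wx": -0.001,"wy": 0,"wz": -0.282},{"dx": -0.451,"dy": -0.31,"dz": -0.039,"wx": -0.001,"wy": 0,"wz": -0.282},{"dx": -0.451,"dy": -0.31,"dz": -0.039,"wx": -0.001,"wy": 0,"wz": -0.282}]}}

```text
clock: 1.15
ee_pos: [0.4648, 0.1472, 0.2664]
eef_rot: [3.141, -0.0, 3.142]
ft_force: [0.6, 0.4, -0.5]
opening: 0.0855
```

{"fn": "jog_arm", "kwargs": {"targets": [{"dx": -0.01,"dy": -0.03,"dz": 0,"wx": 0,"wy": 0,"wz": 0},{"dx": -0.01,"dy": -0.03,"dz": 0,"wx": 0,"wy": 0,"wz": 0},{"dx": -0.01,"dy": -0.03,"dz": 0,"wx": 0,"wy": 0,"wz": 0}]}}

```text
clock: 1.45
ee_pos: [0.4738, 0.1189, 0.266]
eef_rot: [3.14, -0.001, 3.14]
ft_force: [-0.6, 0.6, 1.1]
opening: 0.0852
```

```bash
cat > shot.py <<'E'
import sys
from h import *
from cell import env,cams
n,tag=sys.argv[1:3]
c=cams.get_calibration(n); im=cams.grab_frame(n)
cv2.imwrite(f"pics/{n}{tag}.png",im[:,:,::-1]); np.save(f"{n}{tag}.npy",im); np.savez(f"{n}{tag}_cal.npz",**c)
s=env.get_state(); print(s["clock"],s["ee_pos"],s["eef_rot"],s["ft_force"],s["opening"])
E
python3 shot.py wrist 1
```

```text
1.5 [0.4735 0.1196 0.2661] [ 3.1403 -0.0005 -3.1414] [0.4288 0.8036 0.2029] 0.08488343556250139
```

View pics/wrist1.png

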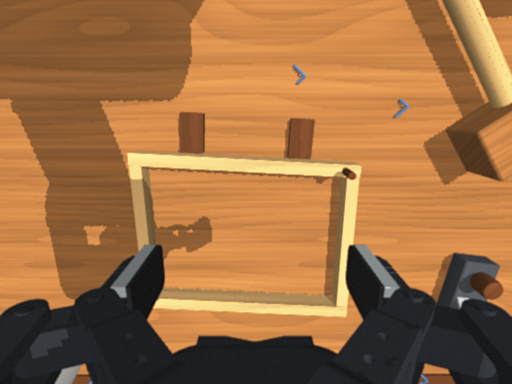

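```bash
python3 - <<'E'
from h import *
im=np.load("wrist1.npy")[:,:,::-1]
cv2.imwrite("pics/w1a.png",cv2.resize(im[145:325,115:375],None,fx=3,fy=3,interpolation=cv2.INTER_CUBIC))
h=cv2.cvtColor(im,cv2.COLOR_BGR2HSV)
print("near col 240",[ (v,im[v,240,::-1].tolist()) for v in range(155,180,2)])
print("far col 240",[ (v,im[v,240,::-1].tolist()) for v in range(284,318,2)])
print("R row 210",[ (v,im[210,v,::-1].tolist()) for v in range(325,362,2)])
E
```

```text
near col 240 [(155, [190, 134, 77]), (157, [171, 136, 87]), (159, [246, 213, 134]), (161, [248, 220, 140]), (163, [247, 216, 137]), (165, [248, 219, 138]), (167, [248, 219, 140]), (169, [250, 223, 144]), (171, [213, 164, 101]), (173, [143, 92, 50]), (175, [211, 137, 73]), (177, [213, 141, 74]), (179, [208, 135, 74])]
far col 240 [(284, [227, 152, 83]), (286, [232, 159, 87]), (288, [228, 153, 85]), (290, [190, 127, 70]), (292, [157, 127, 80]), (294, [169, 135, 86]), (296, [180, 144, 92]), (298, [183, 145, 93]), (300, [170, 136, 86]), (302, [223, 175, 112]), (304, [248, 219, 140]), (306, [245, 213, 134]), (308, [246, 217, 138]), (310, [247, 220, 140]), (312, [235, 182, 108]), (314, [216, 140, 75]), (316, [210, 138, 74])]
R row 210 [(325, [225, 150, 82]), (327, [225, 150, 79]), (329, [224, 147, 81]), (331, [147, 95, 52]), (333, [146, 96, 53]), (335, [149, 97, 53]), (337, [148, 98, 55]), (339, [122, 95, 61]), (341, [123, 98, 61]), (343, [137, 108, 69]), (345, [255, 224, 142]), (347, [252, 230, 151]), (349, [252, 229, 150]), (351, [252, 228, 148]), (353, [252, 229, 149]), (355, [252, 229, 146]), (357, [222, 147, 81]), (359, [221, 145, 79]), (361, [221, 145, 79])]
```

View pics/w1a.png

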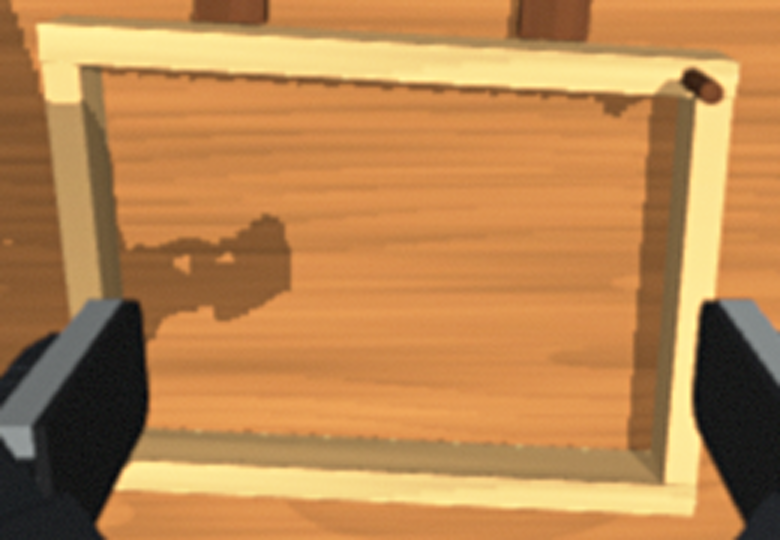

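```bash
python3 - <<'E'
from h import *
im=np.load("wrist1.npy"); c=np.load("wrist1_cal.npz"); a=im.astype(int)
for r in (190,210,240): print(r,[ (v,a[r,v].tolist()) for v in range(130,158,2)])
E
```

```text
190 [(130, [131, 88, 51]), (132, [182, 143, 92]), (134, [190, 149, 95]), (136, [190, 151, 96]), (138, [191, 152, 97]), (140, [190, 150, 96]), (142, [185, 146, 93]), (144, [118, 94, 59]), (146, [109, 87, 56]), (148, [105, 82, 54]), (150, [147, 111, 68]), (152, [194, 127, 70]), (154, [195, 128, 73]), (156, [193, 126, 70])]
210 [(130, [135, 89, 47]), (132, [134, 87, 48]), (134, [184, 143, 91]), (136, [195, 156, 98]), (138, [193, 152, 96]), (140, [191, 152, 96]), (142, [195, 154, 100]), (144, [190, 151, 95]), (146, [122, 98, 63]), (148, [111, 87, 59]), (150, [107, 86, 56]), (152, [119, 88, 52]), (154, [205, 135, 73]), (156, [212, 139, 75])]
240 [(130, [135, 89, 49]), (132, [137, 91, 52]), (134, [135, 89, 50]), (136, [139, 94, 51]), (138, [194, 152, 97]), (140, [199, 158, 99]), (142, [200, 159, 100]), (144, [199, 158, 101]), (146, [201, 159, 101]), (148, [165, 132, 84]), (150, [111, 88, 55]), (152, [111, 88, 57]), (154, [106, 84, 55]), (156, [135, 92, 52])]
```

```bash
python3 - <<'E'
from h import *
im=np.load("wrist1.npy"); c=np.load("wrist1_cal.npz"); a=im.astype(int)
Rr,G,B=a[...,0],a[...,1],a[...,2]
lit=(G>200)&(Rr>235)
sh=(Rr>175)&(Rr<210)&(G>138)&(G*1.0/Rr>0.75)
def fit(mask,x0,x1,y0,y1,name):
    ys,xs=np.nonzero(mask[y0:y1,x0:x1]); W=cast(c,np.c_[xs+x0,ys+y0],.03)[:,:2]
    l=cv2.fitLine(W.astype(np.float32),cv2.DIST_HUBER,0,.001,.001)[:,0]
    n=np.array([-l[1],l[0]]); d=(W-l[2:])@n
    print(name,len(W),"ang",np.degrees(np.arctan2(l[1],l[0]))%180,"width~",np.percentile(d,98)-np.percentile(d,2)); return l
near=fit(lit,165,335,152,182,"near"); far=fit(lit,172,330,298,320,"far")
left=fit(lit,338,365,185,240,"left"); right=fit(sh,128,156,184,240,"right")
def off(l,toward,d=.008):
    n=np.array([-l[1],l[0]]); 
    if n@(toward-l[2:])<0:n=-n
    return np.r_[l[:2],l[2:]+n*d]
def inter(p,q):
    t=np.linalg.solve(np.c_[p[:2],-q[:2]],q[2:]-p[2:]); return p[2:]+t[0]*p[:2]
ctr=np.array([.577,.105])
def four(d):
    N,F,L,R_=[off(l,ctr,d) for l in (near,far,left,right)]
    return [inter(*k) for k in [(N,L),(N,R_),(F,L),(F,R_)]]
d=np.linalg.norm
for dd,n in((.008,"inside"),(.013,"ball")):
    NL,NR,FL,FR=four(dd); print(n,"NL,NR,FL,FR",NL,NR,FL,FR)
    print("near",d(NL-NR),"far",d(FL-FR),"L",d(NL-FL),"R",d(NR-FR),"diag1",d(NL-FR),"diag2",d(NR-FL))
    for a_,b_ in((NL,FR),(NR,FL)): v=b_-a_; print("ang",np.arctan2(v[1],v[0]))
E
```

```text
near 1991 ang 86.69675 width~ 0.014346464952210116
far 1386 ang 86.56435 width~ 0.014202508740568505
left 610 ang 0.10741136 width~ 0.013882390645543382
right 603 ang 179.98746 width~ 0.013442751244791365
inside NL,NR,FL,FR [0.4904 0.2357] [ 0.4755 -0.0225] [0.6809 0.2361] [ 0.6654 -0.0225]
near 0.25860986 far 0.2590445 L 0.19053651 R 0.1899136 diag1 0.31194195 diag2 0.33022133
ang -0.9751531
ang 0.8993481
ball NL,NR,FL,FR [0.4951 0.2307] [ 0.4808 -0.0175] [0.6756 0.2311] [ 0.6607 -0.0175]
near 0.24860322 far 0.24901545 L 0.18050648 R 0.179908 diag1 0.29838857 diag2 0.31579345
ang -0.9825234
ang 0.90592664
```

```bash
python3 go.py 0.4975 -0.3195 0.16 3.1583
```

```text
clk 1.5 pos [0.4735 0.1196 0.2661] [ 3.1403 -0.0005 -3.1414] q [ 0.0037  0.2471  1.3938  0.0013  1.5012 -1.5674] F [0.4288 0.8036 0.2029] open 0.08488343556250139
dxyz [-0.0239 -0.4392  0.1055] w [ 0.0013 -0.0004 -0.0165] rows 9.046963855750286
```

{"fn": "jog_arm", "kwargs": {"targets": [{"dx": -0.024,"dy": -0.439,"dz": 0.106,"wx": 0.001,"wy": 0,"wz": -0.0165},{"dx": -0.024,"dy": -0.439,"dz": 0.106,"wx": 0.001,"wy": 0,"wz": -0.0165},{"dx": -0.024,"dy": -0.439,"dz": 0.106,"wx": 0.001,"wy": 0,"wz": -0.0165},{"dx": -0.024,"dy": -0.439,"dz": 0.106,"wx": 0.001,"wy": 0,"wz": -0.0165},{"dx": -0.024,"dy": -0.439,"dz": 0.106,"wx": 0.001,"wy": 0,"wz": -0.0165},{"dx": -0.024,"dy": -0.439,"dz": 0.106,"wx": 0.001,"wy": 0,"wz": -0.0165},{"dx": -0.024,"dy": -0.439,"dz": 0.106,"wx": 0.001,"wy": 0,"wz": -0.0165},{"dx": -0.024,"dy": -0.439,"dz": 0.106,"wx": 0.001,"wy": 0,"wz": -0.0165},{"dx": -0.024,"dy": -0.439,"dz": 0.106,"wx": 0.001,"wy": 0,"wz": -0.0165},{"dx": -0.024,"dy": -0.439,"dz": 0.106,"wx": 0.001,"wy": 0,"wz": -0.0165}]}}

```text
clock: 2.5
ee_pos: [0.4978, -0.323, 0.1577]
eef_rot: [3.141, -0.001, -3.128]
ft_force: [-0.9, 0.7, -0.3]
opening: 0.0852
```

```bash
python3 shot.py wrist 2;python3 go.py 0.4975 -0.3195 0.16 3.1583
```

```text
2.55 [ 0.498  -0.3207  0.1585] [ 3.1403 -0.0011 -3.1263] [-0.1145  0.347  -0.0541] 0.0852460455952874
clk 2.55 pos [ 0.498  -0.3207  0.1585] [ 3.1403 -0.0011 -3.1263] q [-0.7719  0.5137  1.2924  0.0001  1.3373 -2.358 ] F [-0.1145  0.347  -0.0541] open 0.0852460455952874
dxyz [ 0.0005  0.0012 -0.0015] w [ 0.0013 -0.0011 -0.0014] rows 0.04108677850174436
```

View pics/wrist2.png

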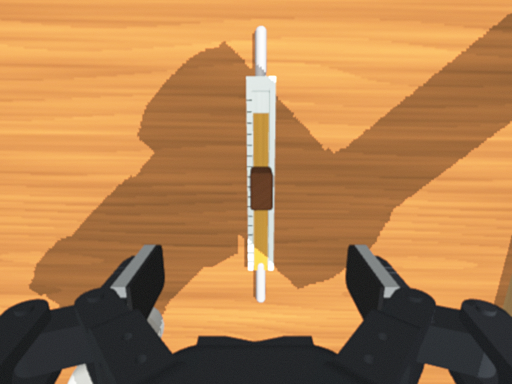

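```bash
python3 - <<'E'
from h import *
im=np.load("wrist2.npy"); c=np.load("wrist2_cal.npz"); a=im.astype(int)
b=((a[...,0]<120)&(a[...,0]>60)&(a[...,0]>a[...,2]*1.8)).astype(np.uint8); z=np.zeros_like(b); z[160:216,245:278]=b[160:216,245:278]
n,l,st,ce=cv2.connectedComponentsWithStats(z); k=1+np.argmax(st[1:,4]); print(st[k],ce[k])
u0,v0,w,h=st[k][:4]
print("block top corners",cast(c,[[u0-.5,v0-.5],[u0+w-.5,v0+h-.5]],.048), cast(c,[ce[k]],.048))
A=cast(c,[[261,26],[261,301.5]],.007);print(A,A[1]-A[0],(A[0]+A[1])/2)
E
```

```text
[251 167  21  43 870] [260.9759 188.2644]
block top corners [[ 0.4768 -0.3262  0.048 ]
 [ 0.5143 -0.3076  0.048 ]] [[ 0.4954 -0.3171  0.048 ]]
[[ 0.3623 -0.3189  0.007 ]
 [ 0.6354 -0.3134  0.007 ]] [0.2731 0.0054 0.    ] [ 0.4988 -0.3161  0.007 ]
```

```bash
python3 go.py 0.4965 -0.3172 0.020 3.1613
```

```text
clk 2.55 pos [ 0.498  -0.3207  0.1585] [ 3.1403 -0.0011 -3.1263] q [-0.7719  0.5137  1.2924  0.0001  1.3373 -2.358 ] F [-0.1145  0.347  -0.0541] open 0.0852460455952874
dxyz [0.0013 0.0034 0.1385] w [ 0.0013 -0.0011 -0.0044] rows 2.7700818552795763
```

{"fn": "jog_arm", "kwargs": {"targets": [{"dx": 0.001,"dy": 0.003,"dz": 0.04,"wx": 0,"wy": 0,"wz": -0.004},{"dx": 0.001,"dy": 0.003,"dz": 0.08,"wx": 0,"wy": 0,"wz": -0.004},{"dx": 0.001,"dy": 0.003,"dz": 0.115,"wx": 0,"wy": 0,"wz": -0.004},{"dx": 0.001,"dy": 0.003,"dz": 0.138,"wx": 0,"wy": 0,"wz": -0.004},{"dx": 0.001,"dy": 0.003,"dz": 0.138,"wx": 0,"wy": 0,"wz": -0.004}]}}

```text
clock: 3.05
ee_pos: [0.4965, -0.3135, 0.0197]
eef_rot: [3.137, -0.004, -3.118]
ft_force: [-0.2, 0.1, -0.2]
opening: 0.0857
```

```bash
python3 go.py 0.4965 -0.3172 0.020 3.1613
```

```text
clk 3.05 pos [ 0.4965 -0.3135  0.0197] [ 3.1374 -0.0037 -3.1184] q [-0.7648  0.6713  1.4589  0.0004  1.017  -2.359 ] F [-0.227   0.0881 -0.1896] open 0.08574703765082708
dxyz [ 0.0001 -0.0037 -0.0003] w [ 0.0042 -0.0037  0.0035] rows 0.07391461147506359
```

{"fn": "jog_arm", "kwargs": {"targets": [{"dx": 0,"dy": -0.003,"dz": 0,"wx": 0.003,"wy": -0.002,"wz": 0},{"dx": 0,"dy": -0.003,"dz": 0,"wx": 0.003,"wy": -0.002,"wz": 0},{"dx": 0,"dy": -0.003,"dz": 0,"wx": 0.003,"wy": -0.002,"wz": 0}]}}

```text
clock: 3.35
ee_pos: [0.4977, -0.32, 0.0234]
eef_rot: [-3.137, 0.004, -3.121]
ft_force: [0.8, 0.3, 0.1]
opening: 0.0855
```

{"fn": "jog_arm", "kwargs": {"jaw": 1, "targets": [{"dx": 0,"dy": 0,"dz": 0,"wx": 0,"wy": 0,"wz": 0},{"dx": 0,"dy": 0,"dz": 0,"wx": 0,"wy": 0,"wz": 0},{"dx": 0,"dy": 0,"dz": 0,"wx": 0,"wy": 0,"wz": 0},{"dx": 0,"dy": 0,"dz": 0,"wx": 0,"wy": 0,"wz": 0},{"dx": 0,"dy": 0,"dz": 0,"wx": 0,"wy": 0,"wz": 0},{"dx": 0,"dy": 0,"dz": 0,"wx": 0,"wy": 0,"wz": 0},{"dx": 0,"dy": 0,"dz": 0,"wx": 0,"wy": 0,"wz": 0}]}}

```text
clock: 4.05
ee_pos: [0.497, -0.3192, 0.0219]
eef_rot: [-3.14, 0.002, -3.121]
ft_force: [-0.3, 5.1, 4.4]
opening: 0.0193
```

```bash
python3 go.py 0.4965 -0.3172 0.12 3.1613
```

```text
clk 4.05 pos [ 0.497  -0.3192  0.0219] [-3.1396  0.0018 -3.1209] q [-0.7712  0.6699  1.453  -0.0001  1.016  -2.3626] F [-0.275   5.0983  4.4163] open 0.01928794265892779
dxyz [ 0.0002  0.0018 -0.0981] w [-0.002   0.0018  0.001 ] rows 1.9614430621161543
```

{"fn": "jog_arm", "kwargs": {"targets": [{"dx": 0,"dy": 0,"dz": -0.02,"wx": 0,"wy": 0,"wz": 0},{"dx": 0,"dy": 0,"dz": -0.05,"wx": 0,"wy": 0,"wz": 0},{"dx": 0,"dy": 0,"dz": -0.08,"wx": 0,"wy": 0,"wz": 0},{"dx": 0,"dy": 0,"dz": -0.09,"wx": -0.002,"wy": 0.002,"wz": 0},{"dx": 0,"dy": 0,"dz": -0.09,"wx": -0.002,"wy": 0.002,"wz": 0}]}}

```text
clock: 4.55
ee_pos: [0.497, -0.3199, 0.112]
eef_rot: [-3.139, 0.001, -3.121]
ft_force: [-0.5, 0.3, -6.6]
opening: 0.0191
```

```bash
python3 go.py 0.572 0.1156 0.11 2.1566; python3 shot.py side 3
```

```text
clk 4.55 pos [ 0.497  -0.3199  0.112 ] [-3.1393  0.0009 -3.1209] q [-0.7717  0.5573  1.3614 -0.001   1.2206 -2.3628] F [-0.5497  0.2602 -6.5922] open 0.01912966994316113
dxyz [-0.084   0.4339  0.0011] w [-0.0016  0.002   1.0056] rows 8.8387320437303
4.6 [ 0.4965 -0.3194  0.1106] [-3.1413 -0.0009 -3.121 ] [-0.9556  0.0918 -6.6381] 0.019185409263523936
```

View pics/side3.png

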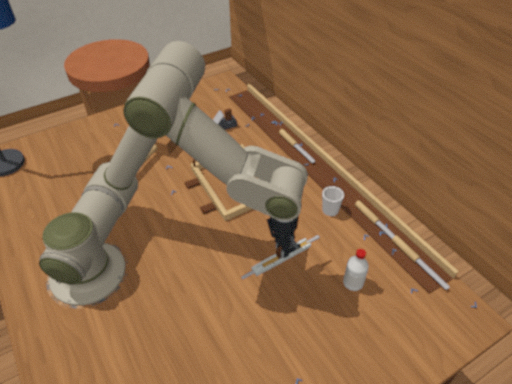

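The rule hangs level in the gripper (side view, about (282,258)), well clear of the bottle. Carrying it over the frame.

{"fn": "jog_arm", "kwargs": {"targets": [{"dx": -0.009,"dy": 0.043,"dz": 0,"wx": 0,"wy": 0,"wz": 0.1},{"dx": -0.017,"dy": 0.087,"dz": 0,"wx": 0,"wy": 0,"wz": 0.2},{"dx": -0.025,"dy": 0.13,"dz": 0,"wx": 0,"wy": 0,"wz": 0.3},{"dx": -0.034,"dy": 0.174,"dz": 0,"wx": 0,"wy": 0,"wz": 0.4},{"dx": -0.042,"dy": 0.217,"dz": 0,"wx": 0,"wy": 0,"wz": 0.5},{"dx": -0.05,"dy": 0.26,"dz": 0,"wx": 0,"wy": 0,"wz": 0.6},{"dx": -0.059,"dy": 0.304,"dz": 0,"wx": 0,"wy": 0,"wz": 0.7},{"dx": -0.067,"dy": 0.347,"dz": 0,"wx": 0,"wy": 0,"wz": 0.8},{"dx": -0.076,"dy": 0.391,"dz": 0,"wx": 0,"wy": 0,"wz": 0.9},{"dx": -0.084,"dy": 0.434,"dz": 0,"wx": 0,"wy": 0,"wz": 1.0056}]}}

```text
clock: 5.6
ee_pos: [0.5711, 0.1179, 0.109]
eef_rot: [-3.138, -0.001, 2.153]
ft_force: [0.7, -0.3, -5.8]
opening: 0.0185
```

{"fn": "jog_arm", "kwargs": {"targets": [{"dx": 0,"dy": 0,"dz": 0,"wx": 0,"wy": 0,"wz": 0},{"dx": 0,"dy": 0,"dz": 0,"wx": 0,"wy": 0,"wz": 0},{"dx": 0,"dy": 0,"dz": 0,"wx": 0,"wy": 0,"wz": 0}]}}

```text
clock: 5.9
ee_pos: [0.5713, 0.1154, 0.1099]
eef_rot: [-3.139, 0.0, 2.157]
ft_force: [-0.5, -0.6, -6.8]
opening: 0.019
```

```bash
python3 go.py 0.572 0.1156 0.11 2.1566; python3 shot.py wrist 4
```

```text
clk 5.9 pos [0.5713 0.1154 0.1099] [-3.1388  0.      2.1567] q [-0.003   0.5489  1.385  -0.0017  1.21   -0.5883] F [-0.469  -0.6147 -6.8112] open 0.01897632356736243
dxyz [-0.0002  0.0007 -0.0001] w [-0.0028  0.      0.0001] rows 0.018773004185699688
5.95 [0.5715 0.1151 0.1103] [-3.1394  0.0003  2.1559] [-0.6711 -0.8305 -6.3927] 0.019017039491452746
```

View pics/wrist4.png

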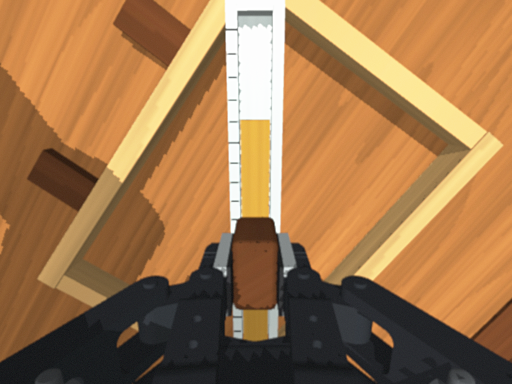

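```bash
python3 - <<'E'
from h import *
c=np.load("wrist4_cal.npz")
u=np.array([np.cos(-.985),np.sin(-.985)]);T=np.array([.5715,.1151])
for v in (8,24,120): print(v,[(cast(c,[[255,v]],z)[0,:2]-T)@u for z in(.096,.101)], cast(c,[[255,v]],.098))
c=np.load("wrist2_cal.npz");T=np.array([.4965,-.317])
for v in (76,112,270): print(v,cast(c,[[261,v]],.012)[0,:2]-T)
E
```

```text
8 [np.float64(-0.11284768941297273), np.float64(-0.11148185523996437)] [[0.5104 0.2093 0.098 ]]
24 [np.float64(-0.10637598408898812), np.float64(-0.10521718151330481)] [[0.5139 0.204  0.098 ]]
120 [np.float64(-0.06374285087924737), np.float64(-0.06394789372382295)] [[0.5372 0.1689 0.098 ]]
76 [-0.0936 -0.0012]
112 [-0.0631 -0.0006]
270 [0.0972 0.0026]
```

```bash
python3 shot.py top 5; python3 shot.py side 5; python3 - <<'E'
from h import *
a=np.load("top5.npy")[125:240,135:275,::-1]; b=np.load("side5.npy")[130:250,170:300,::-1]; w=np.load("wrist2.npy")[10:310,225:300,::-1]
cv2.imwrite("pics/c5.png",cv2.resize(a,None,fx=5,fy=5,interpolation=cv2.INTER_CUBIC))
cv2.imwrite("pics/s5.png",cv2.resize(b,None,fx=4.5,fy=4.5,interpolation=cv2.INTER_CUBIC))
cv2.imwrite("pics/w2.png",cv2.resize(w,None,fx=2,fy=2,interpolation=cv2.INTER_CUBIC))
E
```

```text
6.0 [0.5717 0.115  0.1107] [-3.14    0.0006  2.1556] [ 0.6032 -0.2584 -5.9031] 0.019014194768568065
6.05 [0.5718 0.115  0.111 ] [-3.1404  0.0007  2.1554] [-0.8226 -0.46   -5.7394] 0.018740263765938316
```

View pics/c5.png

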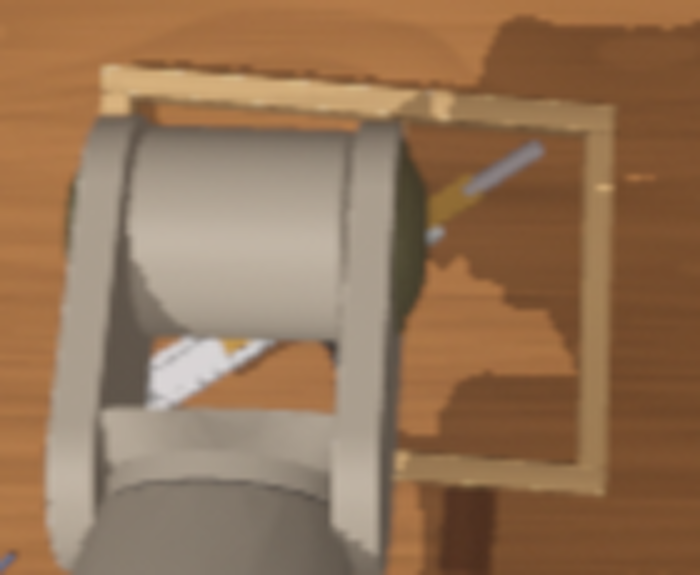

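View pics/s5.png

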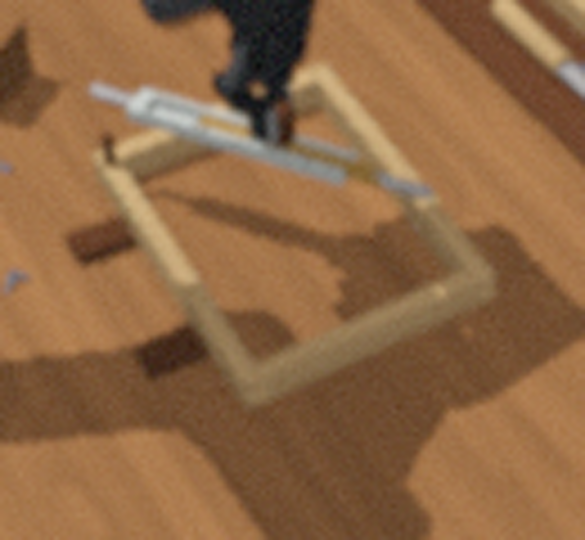

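View pics/w2.png

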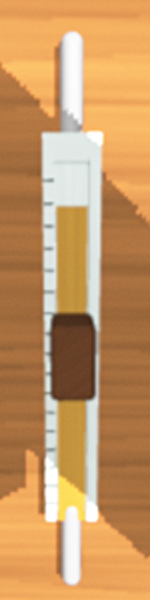

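```bash
python3 - <<'E'
from h import *
c=np.load("side5_cal.npz")
z=.111-.022+.007
A=cast(c,[[190.7,150],[266,172.9]],z); print(A,np.linalg.norm(A[1]-A[0]))
T=np.array([.5718,.115]);u=np.array([np.cos(-.986),np.sin(-.986)])
print((A[:,:2]-T)@u)
c=np.load("wrist2_cal.npz")
print(cast(c,[[261,10+160/2],[261,10+205/2],[261,76]],.012)-[.4965,-.317,0])
E
```

```text
[[0.4817 0.2486 0.096 ]
 [0.648  0.0016 0.096 ]] 0.29777270344823925
[-0.1611  0.1366]
[[-0.082  -0.0009  0.012 ]
 [-0.0626 -0.0005  0.012 ]
 [-0.0936 -0.0012  0.012 ]]
```

{"fn": "jog_arm", "kwargs": {"targets": [{"dx": -0.003,"dy": 0,"dz": 0,"wx": 0,"wy": 0,"wz": 0},{"dx": -0.008,"dy": 0,"dz": 0,"wx": 0,"wy": 0,"wz": 0},{"dx": -0.014,"dy": 0,"dz": 0,"wx": 0,"wy": 0,"wz": 0},{"dx": -0.019,"dy": 0,"dz": 0,"wx": 0,"wy": 0,"wz": 0},{"dx": -0.022,"dy": 0,"dz": 0,"wx": 0,"wy": 0,"wz": 0},{"dx": -0.0236,"dy": 0,"dz": 0,"wx": 0,"wy": 0,"wz": 0},{"dx": -0.0236,"dy": 0,"dz": 0,"wx": 0,"wy": 0,"wz": 0},{"dx": -0.0236,"dy": 0,"dz": 0,"wx": 0,"wy": 0,"wz": 0}]}}

```text
clock: 6.85
ee_pos: [0.5848, 0.0966, 0.1114]
eef_rot: [-3.141, 0.001, 2.157]
ft_force: [-0.1, 0.5, -6.5]
opening: 0.0191
```

```bash
python3 go.py 0.5852 0.0956 0.06 2.1566; python3 shot.py side 6; python3 - <<'E'
from h import *
b=np.load("side6.npy")[130:250,170:300,::-1]
cv2.imwrite("pics/s6.png",cv2.resize(b,None,fx=4.5,fy=4.5,interpolation=cv2.INTER_CUBIC))
E
```

```text
clk 6.85 pos [0.5848 0.0966 0.1114] [-3.1411  0.0008  2.1569] q [-0.0354  0.5614  1.3555 -0.001   1.2247 -0.6211] F [-0.1298  0.4866 -6.4763] open 0.019148348943169476
dxyz [-0.0011 -0.0002  0.0514] w [-0.0005  0.0008  0.0003] rows 1.0280983039686604
6.9 [0.5848 0.0967 0.1114] [-3.1411  0.0008  2.1569] [-0.5674  0.0577 -7.318 ] 0.018891643283134793
```

View pics/s6.png

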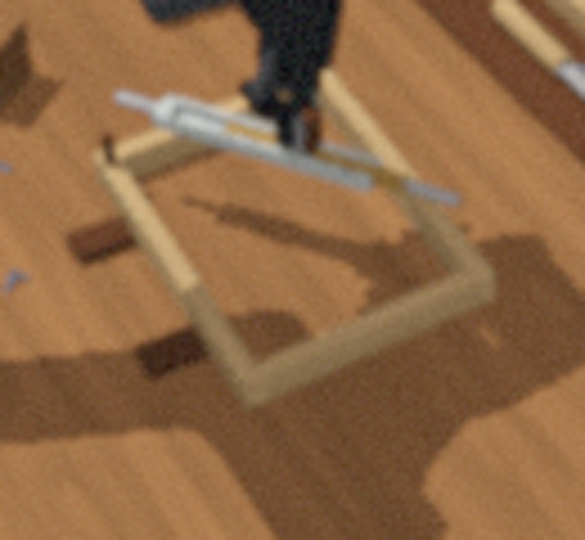

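```bash
python3 - <<'E'
from h import *
c=np.load("side6_cal.npz")
A=cast(c,[[196.2,151.1],[272.2,174.4]],.0964); print(A,np.linalg.norm(A[1]-A[0]))
# frame corner check in side: dowel-corner inner NL top and FR top predicted px
P=proj(c,[[.4904,.2364,.03],[.6654,-.0232,.03],[.4755,-.0232,.03],[.6809,.2368,.03]]);print((P-[170,130])*4.5)
E
```

```text
[[ 0.4958  0.232   0.0964]
 [ 0.6617 -0.0163  0.0964]] 0.29865967924557574
[[117.7273 155.5916]
 [466.9098 265.0109]
 [254.5137 360.4879]
 [316.1659  76.3335]]
```

{"fn": "jog_arm", "kwargs": {"targets": [{"dx": 0,"dy": 0,"dz": 0.01,"wx": 0,"wy": 0,"wz": 0},{"dx": 0,"dy": 0,"dz": 0.025,"wx": 0,"wy": 0,"wz": 0},{"dx": 0,"dy": 0,"dz": 0.04,"wx": 0,"wy": 0,"wz": 0},{"dx": 0,"dy": 0,"dz": 0.053,"wx": 0,"wy": 0,"wz": 0},{"dx": 0,"dy": 0,"dz": 0.053,"wx": 0,"wy": 0,"wz": 0}]}}

```text
clock: 7.4
ee_pos: [0.5838, 0.0965, 0.0562]
eef_rot: [-3.138, -0.001, 2.157]
ft_force: [-0.7, -1.0, -6.3]
opening: 0.019
```

```bash
python3 go.py 0.5852 0.0956 0.022 2.1566; python3 shot.py side 7; python3 - <<'E'
from h import *
b=np.load("side7.npy")[130:250,170:300,::-1]
cv2.imwrite("pics/s7.png",cv2.resize(b,None,fx=4.5,fy=4.5,interpolation=cv2.INTER_CUBIC))
E
```

```text
clk 7.4 pos [0.5838 0.0965 0.0562] [-3.1378 -0.0015  2.1568] q [-0.0356  0.6274  1.4152 -0.0012  1.1029 -0.6211] F [-0.6903 -1.0276 -6.2975] open 0.01897232374594505
dxyz [-0.0016  0.0008  0.0342] w [-0.0038 -0.0015  0.0002] rows 0.6848151251764181
7.45 [0.5845 0.0965 0.0575] [-3.1395 -0.0002  2.1568] [ 0.0262  0.0229 -5.6607] 0.01858402304720175
```

View pics/s7.png

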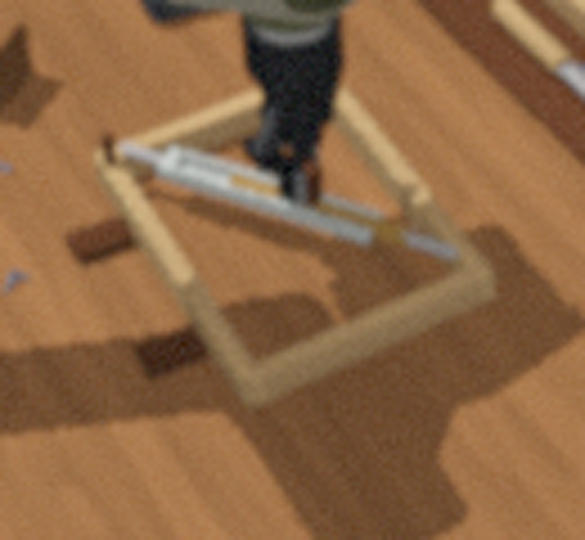

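```bash
python3 - <<'E'
from h import *
c=np.load("side7_cal.npz")
A=cast(c,np.array([[120,150],[457,255]])/4.5+[170,130],.0425); print(A,np.linalg.norm(A[1]-A[0]))
E
```

```text
[[ 0.4899  0.2285  0.0425]
 [ 0.6578 -0.0202  0.0425]] 0.3000249301246891
```

{"fn": "jog_arm", "kwargs": {"targets": [{"dx": -0.0015,"dy": 0.002,"dz": 0,"wx": 0,"wy": 0,"wz": 0},{"dx": -0.0015,"dy": 0.002,"dz": 0.01,"wx": 0,"wy": 0,"wz": 0},{"dx": -0.0015,"dy": 0.002,"dz": 0.015,"wx": 0,"wy": 0,"wz": 0}]}}

```text
clock: 7.75
ee_pos: [0.5873, 0.0963, 0.0428]
eef_rot: [-3.141, 0.001, 2.157]
ft_force: [-1.0, -0.4, -5.8]
opening: 0.0189
```

```bash
python3 go.py 0.5865 0.0960 0.022 2.1566; python3 shot.py wrist 8
```

```text
clk 7.75 pos [0.5873 0.0963 0.0428] [-3.141   0.0008  2.1567] q [-0.0358  0.6483  1.4199 -0.0011  1.0734 -0.6212] F [-0.9955 -0.4242 -5.8367] open 0.018908405733896794
dxyz [ 0.0002 -0.0008  0.0208] w [-0.0006  0.0008  0.0001] rows 0.4165105429589941
7.8 [0.5868 0.0963 0.0419] [-3.1396 -0.0002  2.1567] [-1.4191  0.5445 -7.4616] 0.01912901275683923
```

View pics/wrist8.png

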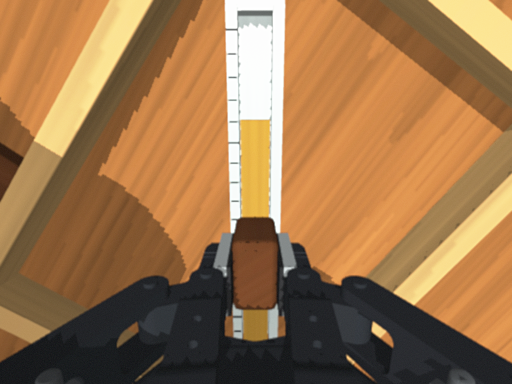

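{"fn": "jog_arm", "kwargs": {"targets": [{"dx": 0,"dy": 0,"dz": 0.006,"wx": 0,"wy": 0,"wz": 0},{"dx": 0,"dy": 0,"dz": 0.011,"wx": 0,"wy": 0,"wz": 0},{"dx": 0,"dy": 0,"dz": 0.016,"wx": 0,"wy": 0,"wz": 0},{"dx": 0,"dy": 0,"dz": 0.019,"wx": 0,"wy": 0,"wz": 0},{"dx": 0,"dy": 0,"dz": 0.019,"wx": 0,"wy": 0,"wz": 0}]}}

```text
clock: 8.3
ee_pos: [0.5872, 0.0962, 0.0239]
eef_rot: [-3.14, 0.0, 2.157]
ft_force: [0.1, -0.8, -6.1]
opening: 0.0188
```

{"fn": "jog_arm", "kwargs": {"targets": [{"dx": 0,"dy": 0,"dz": 0.001,"wx": 0,"wy": 0,"wz": 0},{"dx": 0,"dy": 0,"dz": 0.002,"wx": 0,"wy": 0,"wz": 0},{"dx": 0,"dy": 0,"dz": 0.002,"wx": 0,"wy": 0,"wz": 0}]}}

```text
clock: 8.6
ee_pos: [0.5875, 0.0963, 0.0225]
eef_rot: [-3.141, 0.001, 2.157]
ft_force: [0.1, 0.6, -6.9]
opening: 0.0188
```

{"fn": "jog_arm", "kwargs": {"targets": [{"dx": 0,"dy": 0,"dz": 0.0008,"wx": 0,"wy": 0,"wz": 0},{"dx": 0,"dy": 0,"dz": 0.0008,"wx": 0,"wy": 0,"wz": 0}]}}

```text
clock: 8.8
ee_pos: [0.5876, 0.0962, 0.0221]
eef_rot: [3.141, 0.001, 2.157]
ft_force: [-1.5, -0.7, -0.7]
opening: 0.0189
```

{"fn": "jog_arm", "kwargs": {"targets": [{"dx": 0.003,"dy": 0,"dz": 0,"wx": 0,"wy": 0,"wz": 0},{"dx": 0.007,"dy": 0,"dz": 0,"wx": 0,"wy": 0,"wz": 0},{"dx": 0.011,"dy": 0,"dz": 0,"wx": 0,"wy": 0,"wz": 0},{"dx": 0.015,"dy": 0,"dz": 0,"wx": 0,"wy": 0,"wz": 0},{"dx": 0.018,"dy": 0,"dz": 0,"wx": 0,"wy": 0,"wz": 0},{"dx": 0.02,"dy": 0,"dz": 0,"wx": 0,"wy": 0,"wz": 0},{"dx": 0.022,"dy": 0,"dz": 0,"wx": 0,"wy": 0,"wz": 0},{"dx": 0.022,"dy": 0,"dz": 0,"wx": 0,"wy": 0,"wz": 0}]}}

```text
clock: 9.6
ee_pos: [0.5751, 0.115, 0.0221]
eef_rot: [3.142, 0.001, 2.157]
ft_force: [-2.1, -0.5, 6.9]
opening: 0.0187
```

```bash
cat > foot.py <<'E'
import sys
from h import *
from cell import env
a=float(sys.argv[1]); u=np.array([np.cos(a),np.sin(a)]); n=np.array([-u[1],u[0]])
s=env.get_state();F=s["ft_force"]
print(s["clock"],s["ee_pos"],s["eef_rot"],"F",F,"F.u",F[:2]@u,"F.n",F[:2]@n,"pos.u",s["ee_pos"][:2]@u,"tz",s["torque"])
E
python3 foot.py -0.985; python3 shot.py wrist 9
```

```text
9.6 [0.5751 0.115  0.0221] [3.1415 0.0011 2.157 ] F [-2.1459 -0.5082  6.8807] F.u -0.7629410333539974 F.n -2.069053722799131 pos.u 0.22213101147793218 tz [-0.2492  0.5558  0.022 ]
9.65 [0.5751 0.115  0.0221] [-3.1416  0.0009  2.1569] [-1.8844 -0.5903  6.2725] 0.018449531346218854
```

View pics/wrist9.png

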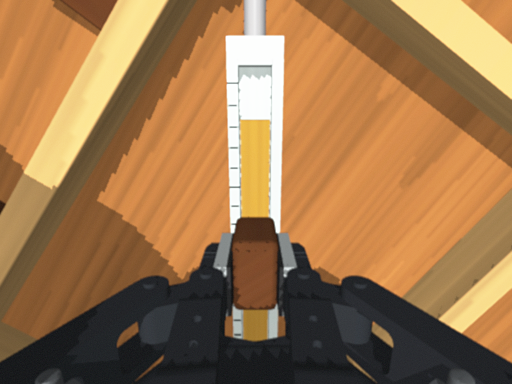

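```bash
python3 - <<'E'
from h import *
c=np.load("wrist9_cal.npz")
A=cast(c,[[255,37],[255,66],[255,78],[255,120]],.0125)[:,:2]
u=np.array([np.cos(-.985),np.sin(-.985)]);print((A-[.5751,.115])@u)
E
```

```text
[-0.0998 -0.0877 -0.0825 -0.0636]
```

{"fn": "jog_arm", "kwargs": {"targets": [{"dx": 0.001,"dy": 0,"dz": -0.0004,"wx": 0,"wy": 0,"wz": 0},{"dx": 0.002,"dy": 0,"dz": -0.0004,"wx": 0,"wy": 0,"wz": 0},{"dx": 0.003,"dy": 0,"dz": -0.0004,"wx": 0,"wy": 0,"wz": 0},{"dx": 0.004,"dy": 0,"dz": -0.0004,"wx": 0,"wy": 0,"wz": 0},{"dx": 0.005,"dy": 0,"dz": -0.0004,"wx": 0,"wy": 0,"wz": 0},{"dx": 0.006,"dy": 0,"dz": -0.0004,"wx": 0,"wy": 0,"wz": 0}]}}

```text
clock: 10.25
ee_pos: [0.572, 0.1197, 0.0221]
eef_rot: [-3.141, 0.001, 2.157]
ft_force: [-0.7, -2.2, 3.9]
opening: 0.0189
```

```bash
python3 foot.py -0.985
```

```text
10.25 [0.572  0.1197 0.0221] [-3.1415  0.0011  2.1567] F [-0.6729 -2.2416  3.901 ] F.u 1.4958556793830136 F.n -1.8000082801029946 pos.u 0.216541886079175 tz [-0.3804  0.1723  0.0168]
```

{"fn": "jog_arm", "kwargs": {"targets": [{"dx": 0.0008,"dy": 0,"dz": 0,"wx": 0,"wy": 0,"wz": 0},{"dx": 0.0016,"dy": 0,"dz": 0,"wx": 0,"wy": 0,"wz": 0},{"dx": 0.002,"dy": 0,"dz": 0,"wx": 0,"wy": 0,"wz": 0}]}}

```text
clock: 10.55
ee_pos: [0.5714, 0.1206, 0.0221]
eef_rot: [3.142, 0.003, 2.157]
ft_force: [2.2, -5.7, 3.0]
opening: 0.0188
```

```bash
python3 foot.py -0.985
```

```text
10.55 [0.5714 0.1206 0.0221] [3.1416 0.0026 2.1568] F [ 2.2277 -5.7023  3.0137] F.u 5.983177216969358 F.n -1.2962646269224434 pos.u 0.2153799880690997 tz [-1.061  -0.1534  0.0344]
```

{"fn": "jog_arm", "kwargs": {"targets": [{"dx": 0.0008,"dy": 0,"dz": 0,"wx": 0,"wy": 0,"wz": 0},{"dx": 0.0016,"dy": 0,"dz": 0,"wx": 0,"wy": 0,"wz": 0},{"dx": 0.0016,"dy": 0,"dz": 0,"wx": 0,"wy": 0,"wz": 0}]}}

```text
clock: 10.85
ee_pos: [0.5707, 0.122, 0.0221]
eef_rot: [3.141, 0.003, 2.157]
ft_force: [2.2, -3.7, 3.0]
opening: 0.0191
```

```bash
python3 foot.py -0.985; python3 shot.py wrist 10
```

```text
10.85 [0.5707 0.122  0.0221] [3.141  0.0026 2.1566] F [ 2.2465 -3.7226  3.0379] F.u 4.343931518472126 F.n -0.18614374622897967 pos.u 0.21384558042560964 tz [-0.7964 -0.2552  0.0716]
10.9 [0.5707 0.122  0.0221] [3.141  0.0026 2.1566] [ 2.5207 -4.2018  2.575 ] 0.01915856038984952
```

View pics/wrist10.png

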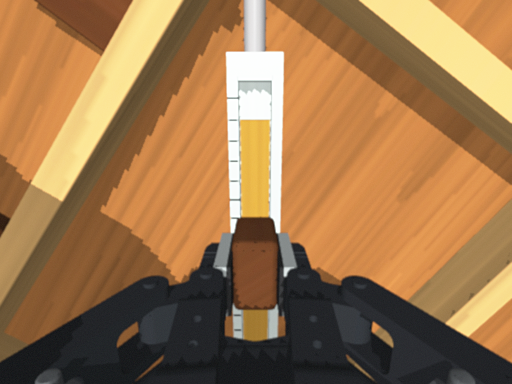

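{"fn": "jog_arm", "kwargs": {"targets": [{"dx": 0.0005,"dy": 0,"dz": 0,"wx": 0,"wy": 0,"wz": 0},{"dx": 0.001,"dy": 0,"dz": 0,"wx": 0,"wy": 0,"wz": 0},{"dx": 0.001,"dy": 0,"dz": 0,"wx": 0,"wy": 0,"wz": 0}]}}

```text
clock: 11.2
ee_pos: [0.5703, 0.1229, 0.0221]
eef_rot: [3.141, 0.003, 2.157]
ft_force: [1.7, -4.9, 2.6]
opening: 0.0189
```

```bash
python3 foot.py -0.985
```

```text
11.2 [0.5703 0.1229 0.0221] [3.1407 0.0027 2.1566] F [ 1.6562 -4.9344  2.5804] F.u 5.027377739805701 F.n -1.3479899851671426 pos.u 0.21289986757442395 tz [-0.792  -0.2724  0.0708]
```

{"fn": "jog_arm", "kwargs": {"targets": [{"dx": 0.0005,"dy": 0,"dz": 0,"wx": 0,"wy": 0,"wz": 0},{"dx": 0.001,"dy": 0,"dz": 0,"wx": 0,"wy": 0,"wz": 0},{"dx": 0.001,"dy": 0,"dz": 0,"wx": 0,"wy": 0,"wz": 0}]}}

```text
clock: 11.5
ee_pos: [0.5698, 0.1236, 0.0221]
eef_rot: [3.141, 0.003, 2.157]
ft_force: [4.0, -4.7, 2.2]
opening: 0.019
```

```bash
python3 foot.py -0.985
```

```text
11.5 [0.5698 0.1236 0.0221] [3.1407 0.003  2.1567] F [ 3.9636 -4.706   2.2462] F.u 6.1127103102287546 F.n 0.7010068240732026 pos.u 0.21208607607733485 tz [-0.8827 -0.3909  0.2039]
```

{"fn": "jog_arm", "kwargs": {"targets": [{"dx": 0.0005,"dy": 0,"dz": 0,"wx": 0,"wy": 0,"wz": 0},{"dx": 0.001,"dy": 0,"dz": 0,"wx": 0,"wy": 0,"wz": 0},{"dx": 0.001,"dy": 0,"dz": 0,"wx": 0,"wy": 0,"wz": 0}]}}

```text
clock: 11.8
ee_pos: [0.5696, 0.1239, 0.0222]
eef_rot: [3.141, 0.004, 2.157]
ft_force: [4.1, -7.3, 0.9]
opening: 0.0184
```

```bash
python3 foot.py -0.985
```

```text
11.8 [0.5696 0.1239 0.0222] [3.1405 0.0041 2.157 ] F [ 4.0634 -7.3263  0.9131] F.u 8.351296341083716 F.n -0.6645110627379763 pos.u 0.21169116669238527 tz [-1.3037 -0.5537  0.3039]
```

{"fn": "jog_arm", "kwargs": {"targets": [{"dx": 0,"dy": -0.0005,"dz": 0,"wx": 0,"wy": 0,"wz": 0},{"dx": 0,"dy": -0.001,"dz": 0,"wx": 0,"wy": 0,"wz": 0},{"dx": 0,"dy": -0.001,"dz": 0,"wx": 0,"wy": 0,"wz": 0}]}}

```text
clock: 12.1
ee_pos: [0.5691, 0.1236, 0.0222]
eef_rot: [3.139, 0.004, 2.156]
ft_force: [4.9, -7.0, 0.2]
opening: 0.019
```

```bash
python3 foot.py -0.985
```

```text
12.1 [0.5691 0.1236 0.0222] [3.1395 0.0039 2.1565] F [ 4.9115 -6.9755  0.2243] F.u 8.527858477928618 F.n 0.23616761286141671 pos.u 0.21159132434923886 tz [-0.9091 -0.8285  0.1449]
```

{"fn": "jog_arm", "kwargs": {"targets": [{"dx": 0,"dy": -0.0005,"dz": 0,"wx": 0,"wy": 0,"wz": 0},{"dx": 0,"dy": -0.001,"dz": 0,"wx": 0,"wy": 0,"wz": 0},{"dx": 0,"dy": -0.001,"dz": 0,"wx": 0,"wy": 0,"wz": 0}]}}

```text
clock: 12.4
ee_pos: [0.5685, 0.1233, 0.0222]
eef_rot: [3.139, 0.004, 2.156]
ft_force: [6.3, -5.1, 0.3]
opening: 0.0188
```

```bash
python3 foot.py -0.985
```

```text
12.4 [0.5685 0.1233 0.0222] [3.1387 0.0038 2.1559] F [ 6.3367 -5.0549  0.3436] F.u 7.715441135901462 F.n 2.485464897815422 pos.u 0.21149645392164237 tz [-0.7046 -0.9992 -0.0814]
```

{"fn": "jog_arm", "kwargs": {"targets": [{"dx": 0.0003,"dy": -0.0005,"dz": 0,"wx": 0,"wy": 0,"wz": 0},{"dx": 0.0003,"dy": -0.001,"dz": 0,"wx": 0,"wy": 0,"wz": 0},{"dx": 0.0003,"dy": -0.001,"dz": 0,"wx": 0,"wy": 0,"wz": 0}]}}

```text
clock: 12.7
ee_pos: [0.5671, 0.1233, 0.0221]
eef_rot: [3.139, 0.003, 2.156]
ft_force: [4.4, -3.1, 1.0]
opening: 0.0191
```

```bash
python3 foot.py -0.985; python3 shot.py side 11;  python3 shot.py wrist 11; python3 - <<'E'
from h import *
b=np.load("side11.npy")[130:250,170:300,::-1]
cv2.imwrite("pics/s11.png",cv2.resize(b,None,fx=4.5,fy=4.5,interpolation=cv2.INTER_CUBIC))
E
```

```text
12.7 [0.5671 0.1233 0.0221] [3.1392 0.0029 2.1561] F [ 4.3828 -3.076   0.9662] F.u 4.9862226122868485 F.n 1.9514426192053758 pos.u 0.2107543786191187 tz [-0.4564 -0.6169  0.1752]
12.75 [0.5669 0.1234 0.0221] [3.1395 0.0028 2.1564] [ 4.1558 -2.6887  1.1946] 0.01879072658414565
12.8 [0.5669 0.1234 0.0222] [3.1396 0.0027 2.1566] [ 5.0919 -2.4533  1.253 ] 0.019053149954588806
```

View pics/s11.png

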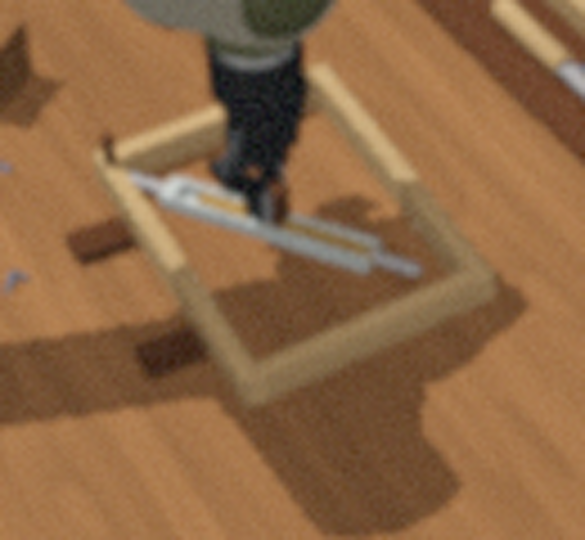

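View pics/wrist11.png

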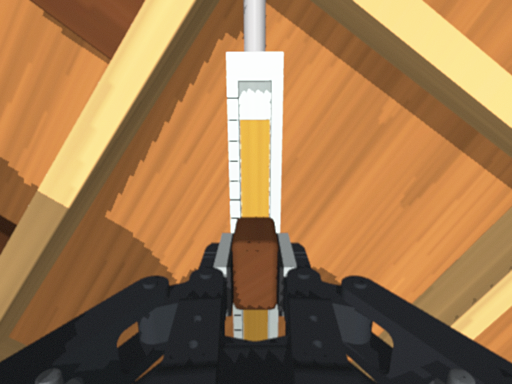

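{"fn": "jog_arm", "kwargs": {"targets": [{"dx": 0.0005,"dy": -0.0004,"dz": 0,"wx": 0,"wy": 0,"wz": 0},{"dx": 0.001,"dy": -0.0004,"dz": 0,"wx": 0,"wy": 0,"wz": 0},{"dx": 0.001,"dy": -0.0004,"dz": 0,"wx": 0,"wy": 0,"wz": 0}]}}

```text
clock: 13.1
ee_pos: [0.5663, 0.1236, 0.0221]
eef_rot: [3.14, 0.004, 2.156]
ft_force: [7.3, -6.1, 0.2]
opening: 0.0189
```

```bash
python3 foot.py -0.985
```

```text
13.1 [0.5663 0.1236 0.0221] [3.1396 0.0037 2.1565] F [ 7.2502 -6.0585  0.1672] F.u 9.056760837230817 F.n 2.691860690784602 pos.u 0.2101117136424984 tz [-0.8909 -0.8426  0.0426]
```

{"fn": "jog_arm", "kwargs": {"targets": [{"dx": 0.0003,"dy": -0.0005,"dz": 0,"wx": 0,"wy": 0,"wz": 0},{"dx": 0.0003,"dy": -0.001,"dz": 0,"wx": 0,"wy": 0,"wz": 0},{"dx": 0.0003,"dy": -0.001,"dz": 0,"wx": 0,"wy": 0,"wz": 0}]}}

```text
clock: 13.4
ee_pos: [0.5655, 0.1234, 0.0222]
eef_rot: [3.139, 0.004, 2.156]
ft_force: [5.8, -4.8, 0.3]
opening: 0.0189
```

```bash
python3 foot.py -0.985
```

```text
13.4 [0.5655 0.1234 0.0222] [3.1389 0.0036 2.156 ] F [ 5.7769 -4.7887  0.2762] F.u 7.184112857531398 F.n 2.1661924914229447 pos.u 0.20983019911891831 tz [-0.691  -0.9508  0.0007]
```

{"fn": "jog_arm", "kwargs": {"targets": [{"dx": 0,"dy": -0.0006,"dz": 0,"wx": 0,"wy": 0,"wz": 0},{"dx": 0,"dy": -0.0012,"dz": 0,"wx": 0,"wy": 0,"wz": 0},{"dx": 0,"dy": -0.0012,"dz": 0,"wx": 0,"wy": 0,"wz": 0}]}}

```text
clock: 13.7
ee_pos: [0.5647, 0.1229, 0.0222]
eef_rot: [3.138, 0.003, 2.155]
ft_force: [6.6, -2.9, -2.3]
opening: 0.0185
```

```bash
python3 foot.py -0.985
```

```text
13.7 [0.5647 0.1229 0.0222] [3.1381 0.0035 2.1554] F [ 6.5534 -2.9425 -2.3147] F.u 6.075097211991235 F.n 3.8339768904830946 pos.u 0.20974368205487795 tz [-0.4976 -1.1761 -0.2778]
```

{"fn": "jog_arm", "kwargs": {"targets": [{"dx": 0.0005,"dy": 0,"dz": 0,"wx": 0,"wy": 0,"wz": 0},{"dx": 0.001,"dy": 0,"dz": 0,"wx": 0,"wy": 0,"wz": 0},{"dx": 0.001,"dy": 0,"dz": 0,"wx": 0,"wy": 0,"wz": 0}]}}

```text
clock: 14.0
ee_pos: [0.5646, 0.123, 0.0223]
eef_rot: [3.138, 0.005, 2.155]
ft_force: [8.8, -7.5, -1.0]
opening: 0.019
```

```bash
python3 foot.py -0.985
```

```text
14.0 [0.5646 0.123  0.0223] [3.1379 0.005  2.1554] F [ 8.7554 -7.4535 -0.9623] F.u 11.051294634849834 F.n 3.1748654678548167 pos.u 0.2096355418231728 tz [-1.1359 -1.3929 -0.309 ]
```

{"fn": "jog_arm", "kwargs": {"targets": [{"dx": -0.004,"dy": 0,"dz": 0,"wx": 0,"wy": 0,"wz": 0},{"dx": -0.009,"dy": 0,"dz": 0,"wx": 0,"wy": 0,"wz": 0},{"dx": -0.014,"dy": 0,"dz": 0,"wx": 0,"wy": 0,"wz": 0},{"dx": -0.019,"dy": 0,"dz": 0,"wx": 0,"wy": 0,"wz": 0},{"dx": -0.024,"dy": 0,"dz": 0,"wx": 0,"wy": 0,"wz": 0},{"dx": -0.028,"dy": 0,"dz": 0,"wx": 0,"wy": 0,"wz": 0},{"dx": -0.031,"dy": 0,"dz": 0,"wx": 0,"wy": 0,"wz": 0},{"dx": -0.031,"dy": 0,"dz": 0,"wx": 0,"wy": 0,"wz": 0}]}}

```text
clock: 14.8
ee_pos: [0.5804, 0.0985, 0.0222]
eef_rot: [3.139, 0.001, 2.156]
ft_force: [4.3, 1.1, 1.4]
opening: 0.019
```

```bash
python3 foot.py -0.985; python3 shot.py side 12; python3 shot.py wrist 12; python3 - <<'E'
from h import *
b=np.load("side12.npy")[130:250,170:300,::-1]
cv2.imwrite("pics/s12.png",cv2.resize(b,None,fx=4.5,fy=4.5,interpolation=cv2.INTER_CUBIC))
E
```

```text
14.8 [0.5804 0.0985 0.0222] [3.1393 0.0013 2.1556] F [4.3495 1.1318 1.4225] F.u 1.4615809309222438 F.n 4.2500720672696914 pos.u 0.23876382734088863 tz [ 0.3342 -0.9033 -0.4322]
14.85 [0.5803 0.0986 0.0222] [3.1394 0.0014 2.1557] [4.8    2.1429 1.5781] 0.018725445337568335
14.9 [0.5803 0.0986 0.0221] [3.1395 0.0014 2.1557] [5.4347 1.9586 0.8646] 0.018703580579208363
```

View pics/s12.png

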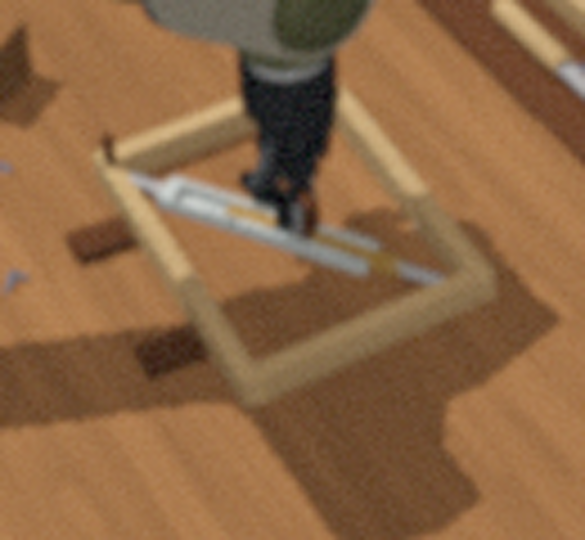

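View pics/wrist12.png

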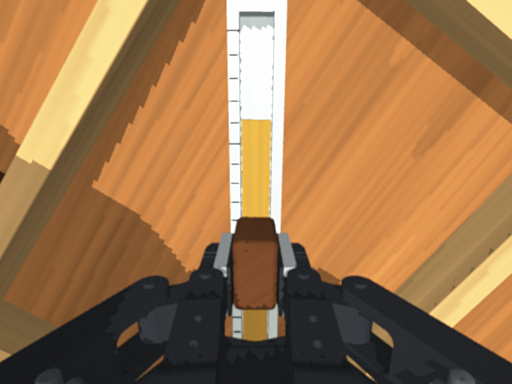

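{"fn": "jog_arm", "kwargs": {"targets": [{"dx": -0.001,"dy": 0.0005,"dz": 0,"wx": 0,"wy": 0,"wz": 0},{"dx": -0.002,"dy": 0.0008,"dz": 0,"wx": 0,"wy": 0,"wz": 0},{"dx": -0.003,"dy": 0.0008,"dz": 0,"wx": 0,"wy": 0,"wz": 0},{"dx": -0.004,"dy": 0.0008,"dz": 0,"wx": 0,"wy": 0,"wz": 0},{"dx": -0.004,"dy": 0.0008,"dz": 0,"wx": 0,"wy": 0,"wz": 0}]}}

```text
clock: 15.4
ee_pos: [0.5825, 0.0954, 0.0221]
eef_rot: [3.141, 0.001, 2.156]
ft_force: [3.8, 2.5, 3.1]
opening: 0.019
```

```bash
python3 foot.py -0.985
```

```text
15.4 [0.5825 0.0954 0.0221] [3.1413 0.0012 2.1564] F [3.814  2.5383 3.1209] F.u -0.0064506267253387544 F.n 4.581413538962431 pos.u 0.2425820521765737 tz [ 0.3878 -0.654  -0.457 ]
```

{"fn": "jog_arm", "kwargs": {"targets": [{"dx": -0.0007,"dy": 0,"dz": 0,"wx": 0,"wy": 0,"wz": 0},{"dx": -0.0014,"dy": 0,"dz": 0,"wx": 0,"wy": 0,"wz": 0},{"dx": -0.002,"dy": 0,"dz": 0,"wx": 0,"wy": 0,"wz": 0},{"dx": -0.002,"dy": 0,"dz": 0,"wx": 0,"wy": 0,"wz": 0}]}}

```text
clock: 15.8
ee_pos: [0.5836, 0.0938, 0.0221]
eef_rot: [3.141, 0.001, 2.157]
ft_force: [3.4, 3.8, 3.2]
opening: 0.0189
```

```bash
python3 foot.py -0.985
```

```text
15.8 [0.5836 0.0938 0.0221] [3.1413 0.0012 2.1566] F [3.4009 3.7952 3.2157] F.u -1.2822236697252654 F.n 4.932089159115572 pos.u 0.24450848358832777 tz [ 0.4197 -0.7282 -0.5379]
```

{"fn": "jog_arm", "kwargs": {"targets": [{"dx": -0.0005,"dy": 0.0005,"dz": 0,"wx": 0,"wy": 0,"wz": 0},{"dx": -0.001,"dy": 0.001,"dz": 0,"wx": 0,"wy": 0,"wz": 0},{"dx": -0.0015,"dy": 0.001,"dz": 0,"wx": 0,"wy": 0,"wz": 0},{"dx": -0.0015,"dy": 0.001,"dz": 0,"wx": 0,"wy": 0,"wz": 0}]}}

```text
clock: 16.2
ee_pos: [0.5844, 0.0927, 0.022]
eef_rot: [-3.14, 0.001, 2.157]
ft_force: [0.4, 1.9, 5.1]
opening: 0.0191
```

```bash
python3 foot.py -0.985;python3 shot.py side 13; python3 - <<'E'
from h import *
b=np.load("side13.npy")[130:250,170:300,::-1]
cv2.imwrite("pics/s13.png",cv2.resize(b,None,fx=4.5,fy=4.5,interpolation=cv2.INTER_CUBIC))
E
```

```text
16.2 [0.5844 0.0927 0.022 ] [-3.1395  0.0006  2.1568] F [0.3689 1.8609 5.1015] F.u -1.3466992784484884 F.n 1.3362576971414093 pos.u 0.2458090163005122 tz [ 0.0187 -0.025  -0.5125]
16.25 [0.5844 0.0928 0.022 ] [-3.1396  0.0006  2.1568] [0.4487 0.9911 6.313 ] 0.01905930794220538
```

View pics/s13.png

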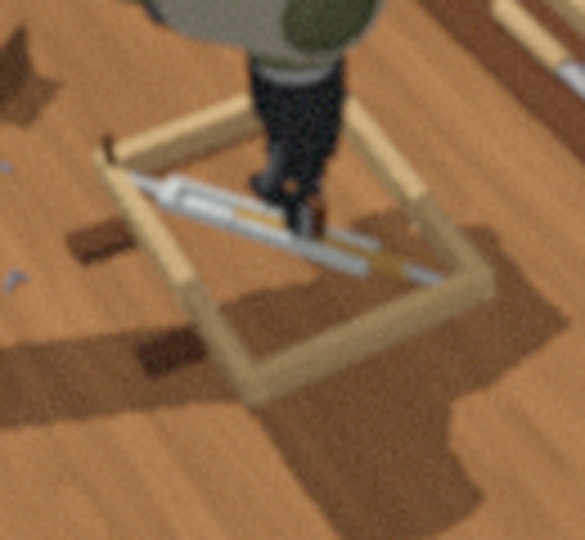

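{"fn": "jog_arm", "kwargs": {"targets": [{"dx": -0.0003,"dy": -0.0004,"dz": -0.0003,"wx": 0,"wy": 0,"wz": 0.002},{"dx": -0.0006,"dy": -0.0007,"dz": -0.0003,"wx": 0,"wy": 0,"wz": 0.005},{"dx": -0.001,"dy": -0.0007,"dz": -0.0003,"wx": 0,"wy": 0,"wz": 0.005},{"dx": -0.001,"dy": -0.0007,"dz": -0.0003,"wx": 0,"wy": 0,"wz": 0.005}]}}

```text
clock: 16.65
ee_pos: [0.5848, 0.0918, 0.0221]
eef_rot: [-3.141, 0.001, 2.152]
ft_force: [1.9, 3.1, 0.8]
opening: 0.0193
```

```bash
python3 foot.py -0.985
```

```text
16.65 [0.5848 0.0918 0.0221] [-3.1408  0.0008  2.152 ] F [1.9372 3.123  0.8425] F.u -1.531313020993108 F.n 3.340831365679458 pos.u 0.2468215576768188 tz [ 0.3024 -0.4881 -0.2706]
```

{"fn": "jog_arm", "kwargs": {"targets": [{"dx": -0.0005,"dy": 0.0004,"dz": 0,"wx": 0,"wy": 0,"wz": 0.002},{"dx": -0.001,"dy": 0.0004,"dz": 0,"wx": 0,"wy": 0,"wz": 0.002},{"dx": -0.0015,"dy": 0.0004,"dz": 0,"wx": 0,"wy": 0,"wz": 0.002},{"dx": -0.0015,"dy": 0.0004,"dz": 0,"wx": 0,"wy": 0,"wz": 0.002}]}}

```text
clock: 17.05
ee_pos: [0.5857, 0.0907, 0.0221]
eef_rot: [-3.14, 0.0, 2.15]
ft_force: [-0.5, 1.7, 0.8]
opening: 0.0192
```

```bash
python3 foot.py -0.985
```

```text
17.05 [0.5857 0.0907 0.0221] [-3.1401  0.0005  2.1499] F [-0.455   1.662   0.7838] F.u -1.6364618753487163 F.n 0.5397320715711553 pos.u 0.2482396086032041 tz [ 0.1164  0.0351 -0.1164]
```

{"fn": "jog_arm", "kwargs": {"targets": [{"dx": -0.0005,"dy": 0,"dz": 0,"wx": 0,"wy": 0,"wz": 0},{"dx": -0.001,"dy": 0,"dz": 0,"wx": 0,"wy": 0,"wz": 0},{"dx": -0.001,"dy": 0,"dz": 0,"wx": 0,"wy": 0,"wz": 0}]}}

```text
clock: 17.35
ee_pos: [0.586, 0.0903, 0.0221]
eef_rot: [-3.14, -0.0, 2.15]
ft_force: [-2.4, 5.0, 1.2]
opening: 0.0188
```

```bash
python3 foot.py -0.985
```

```text
17.35 [0.586  0.0903 0.0221] [-3.14   -0.0004  2.1501] F [-2.3979  4.9599  1.1542] F.u -5.4586341430140095 F.n 0.7440337159366119 pos.u 0.24868340290292873 tz [ 0.5402  0.3415 -0.0437]
```

{"fn": "jog_arm", "kwargs": {"targets": [{"dx": -0.0005,"dy": 0,"dz": 0,"wx": 0,"wy": 0,"wz": 0},{"dx": -0.001,"dy": 0,"dz": 0,"wx": 0,"wy": 0,"wz": 0},{"dx": -0.001,"dy": 0,"dz": 0,"wx": 0,"wy": 0,"wz": 0}]}}

```text
clock: 17.65
ee_pos: [0.5862, 0.0901, 0.0221]
eef_rot: [-3.14, -0.002, 2.15]
ft_force: [-3.4, 7.1, 2.1]
opening: 0.0193
```

```bash
python3 foot.py -0.985
```

```text
17.65 [0.5862 0.0901 0.0221] [-3.1399 -0.0015  2.1503] F [-3.3789  7.1125  2.0554] F.u -7.794685502612947 F.n 1.116686673478556 pos.u 0.24897629175164754 tz [1.03   0.5444 0.0654]
```

```bash
python3 shot.py wrist 14;python3 shot.py side 14; python3 - <<'E'
from h import *
b=np.load("side14.npy")[150:220,180:300,::-1]
cv2.imwrite("pics/s14.png",cv2.resize(b,None,fx=6,fy=6,interpolation=cv2.INTER_CUBIC))
# tick marks periodicity along scale: print columns in wrist images
for k in (10,11,12,14):
    im=np.load(f"wrist{k}.npy").astype(int); 
    col=im[0:235,232:236].mean((1,2)); print(k,[i for i in range(1,234) if col[i]<col[i-1]-12 and col[i]<=col[i+1]], )
E
```

```text
17.7 [0.5862 0.0901 0.0221] [-3.14   -0.0014  2.1503] [-3.9081  7.6722  1.3162] 0.018787357926907663
17.75 [0.5862 0.0901 0.0221] [-3.14   -0.0014  2.1503] [-3.3481  8.1828  1.3247] 0.018798035118925478
10 [98, 120, 141, 161, 181, 199, 218]
11 [98, 120, 141, 161, 181, 199, 218]
12 [30, 78, 101, 122, 143, 164, 183, 202, 220]
14 [4, 30, 54, 78, 100, 122, 143, 163, 183, 201, 220]
```

View pics/wrist14.png

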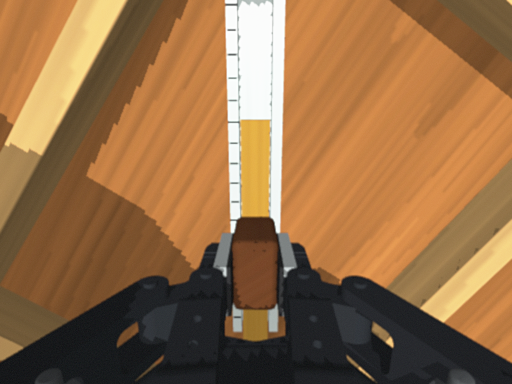

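View pics/s14.png

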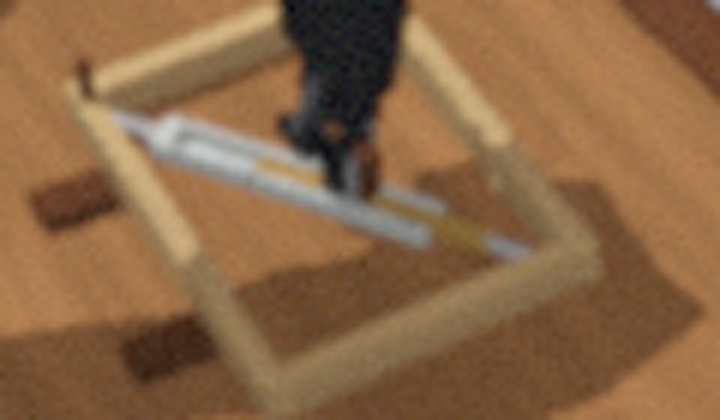

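{"fn": "jog_arm", "kwargs": {"targets": [{"dx": 0,"dy": -0.0004,"dz": 0,"wx": 0,"wy": 0,"wz": -0.002},{"dx": 0,"dy": -0.0007,"dz": 0,"wx": 0,"wy": 0,"wz": -0.003},{"dx": 0,"dy": -0.0007,"dz": 0,"wx": 0,"wy": 0,"wz": -0.003}]}}

```text
clock: 18.05
ee_pos: [0.5862, 0.0899, 0.0221]
eef_rot: [3.142, -0.001, 2.153]
ft_force: [-0.4, 9.2, -0.4]
opening: 0.0193
```

```bash
python3 foot.py -0.985
```

```text
18.05 [0.5862 0.0899 0.0221] [ 3.1415 -0.001   2.1528] F [-0.3822  9.2408 -0.3796] F.u -7.911361957657286 F.n 4.79045148042688 pos.u 0.24914489372140797 tz [ 1.3776  0.1198 -0.0499]
```

{"fn": "jog_arm", "kwargs": {"targets": [{"dx": 0.002,"dy": 0.0005,"dz": 0,"wx": 0,"wy": 0,"wz": 0.001},{"dx": 0.005,"dy": 0.0007,"dz": 0,"wx": 0,"wy": 0,"wz": 0.001},{"dx": 0.007,"dy": 0.0007,"dz": 0,"wx": 0,"wy": 0,"wz": 0.001},{"dx": 0.007,"dy": 0.0007,"dz": 0,"wx": 0,"wy": 0,"wz": 0.001}]}}

```text
clock: 18.45
ee_pos: [0.5831, 0.095, 0.0222]
eef_rot: [-3.141, 0.001, 2.152]
ft_force: [-0.2, 0.9, -2.5]
opening: 0.0188
```

{"fn": "jog_arm", "kwargs": {"targets": [{"dx": -0.002,"dy": 0,"dz": -0.003,"wx": 0,"wy": 0,"wz": 0},{"dx": -0.003,"dy": 0,"dz": -0.01,"wx": 0,"wy": 0,"wz": 0},{"dx": -0.003,"dy": 0,"dz": -0.025,"wx": 0,"wy": 0,"wz": 0},{"dx": -0.003,"dy": 0,"dz": -0.05,"wx": 0,"wy": 0,"wz": 0},{"dx": -0.003,"dy": 0,"dz": -0.075,"wx": 0,"wy": 0,"wz": 0},{"dx": -0.003,"dy": 0,"dz": -0.088,"wx": 0,"wy": 0,"wz": 0},{"dx": -0.003,"dy": 0,"dz": -0.09,"wx": 0,"wy": 0,"wz": 0},{"dx": -0.003,"dy": 0,"dz": -0.09,"wx": 0,"wy": 0,"wz": 0}]}}

```text
clock: 19.25
ee_pos: [0.5847, 0.0924, 0.1121]
eef_rot: [-3.141, 0.001, 2.152]
ft_force: [-1.0, -0.1, -6.6]
opening: 0.0189
```

```bash
python3 go.py 0.5839 0.1174 0.11 4.0542;python3 shot.py wrist 15
```

```text
clk 19.25 pos [0.5847 0.0924 0.1121] [-3.1408  0.0008  2.1516] q [-0.0425  0.5595  1.3566 -0.0012  1.2257 -0.623 ] F [-0.973  -0.0643 -6.6432] open 0.01894733173032782
dxyz [0.0213 0.013  0.0021] w [-0.0013 -0.0002 -1.9026] rows 12.68374184771913
19.3 [0.5845 0.0924 0.1115] [-3.1398  0.0001  2.1516] [-1.2252 -0.6089 -6.5929] 0.018864547896668832
```

View pics/wrist15.png

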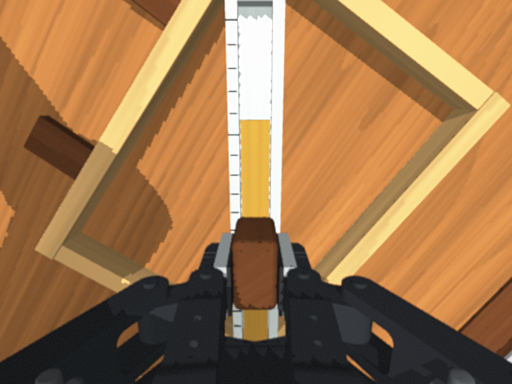

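{"fn": "jog_arm", "kwargs": {"targets": [{"dx": 0,"dy": 0,"dz": 0,"wx": 0,"wy": 0,"wz": -0.04},{"dx": 0.001,"dy": 0.001,"dz": 0,"wx": 0,"wy": 0,"wz": -0.11},{"dx": 0.002,"dy": 0.001,"dz": 0,"wx": 0,"wy": 0,"wz": -0.22},{"dx": 0.004,"dy": 0.002,"dz": 0,"wx": 0,"wy": 0,"wz": -0.35},{"dx": 0.006,"dy": 0.004,"dz": 0,"wx": 0,"wy": 0,"wz": -0.48},{"dx": 0.008,"dy": 0.005,"dz": 0,"wx": 0,"wy": 0,"wz": -0.61},{"dx": 0.01,"dy": 0.006,"dz": 0,"wx": 0,"wy": 0,"wz": -0.74},{"dx": 0.012,"dy": 0.007,"dz": 0,"wx": 0,"wy": 0,"wz": -0.87},{"dx": 0.013,"dy": 0.008,"dz": 0,"wx": 0,"wy": 0,"wz": -1.0},{"dx": 0.014,"dy": 0.009,"dz": 0,"wx": 0,"wy": 0,"wz": -1.13}]}}

```text
clock: 20.3
ee_pos: [0.5843, 0.1093, 0.1109]
eef_rot: [-3.141, -0.002, -2.996]
ft_force: [0.8, -0.4, -6.8]
opening: 0.0187
```

```bash
python3 go.py 0.5839 0.1174 0.11 4.0542
```

```text
clk 20.3 pos [0.5843 0.1093 0.1109] [-3.1412 -0.0023 -2.9962] q [-0.0137  0.5653  1.3491 -0.0008  1.2293 -1.7296] F [ 0.8151 -0.4363 -6.7686] open 0.018745484632114656
dxyz [-0.0008  0.0081  0.0009] w [ 0.0005 -0.0024 -0.7672] rows 5.114865106174146
```

{"fn": "jog_arm", "kwargs": {"targets": [{"dx": 0,"dy": 0.001,"dz": 0,"wx": 0,"wy": 0,"wz": -0.13},{"dx": 0,"dy": 0.002,"dz": 0,"wx": 0,"wy": 0,"wz": -0.26},{"dx": 0,"dy": 0.004,"dz": 0,"wx": 0,"wy": 0,"wz": -0.39},{"dx": 0,"dy": 0.005,"dz": 0,"wx": 0,"wy": 0,"wz": -0.52},{"dx": 0,"dy": 0.007,"dz": 0,"wx": 0,"wy": 0,"wz": -0.64},{"dx": -0.001,"dy": 0.008,"dz": 0,"wx": 0,"wy": 0,"wz": -0.72},{"dx": -0.001,"dy": 0.008,"dz": 0,"wx": 0,"wy": 0,"wz": -0.76},{"dx": -0.001,"dy": 0.008,"dz": 0,"wx": 0,"wy": 0,"wz": -0.767},{"dx": -0.001,"dy": 0.008,"dz": 0,"wx": 0,"wy": 0,"wz": -0.767}]}}

```text
clock: 21.2
ee_pos: [0.5843, 0.1173, 0.1115]
eef_rot: [3.141, -0.002, -2.235]
ft_force: [0.2, 0.4, -5.9]
opening: 0.019
```

```bash
python3 go.py 0.5839 0.1174 0.11 4.0542;python3 shot.py wrist 16; python3 shot.py side 16; python3 - <<'E'
from h import *
b=np.load("side16.npy")[130:250,170:300,::-1]
cv2.imwrite("pics/s16.png",cv2.resize(b,None,fx=4.5,fy=4.5,interpolation=cv2.INTER_CUBIC))
E
```

```text
clk 21.2 pos [0.5843 0.1173 0.1115] [ 3.1409 -0.0015 -2.2355] q [-0.      0.5669  1.3443 -0.0009  1.2318 -2.4766] F [ 0.228   0.4498 -5.9447] open 0.01895135144051079
dxyz [0.0002 0.0004 0.0015] w [ 0.0007 -0.0015 -0.0065] rows 0.04464639005354228
21.25 [0.5844 0.1173 0.1117] [ 3.1413 -0.0013 -2.2356] [ 0.3635  0.1313 -7.0405] 0.018526842287352976
21.3 [0.5845 0.1172 0.1118] [-3.1416 -0.0011 -2.2355] [ 0.7222 -0.5627 -7.1608] 0.018823295029880862
```

View pics/wrist16.png

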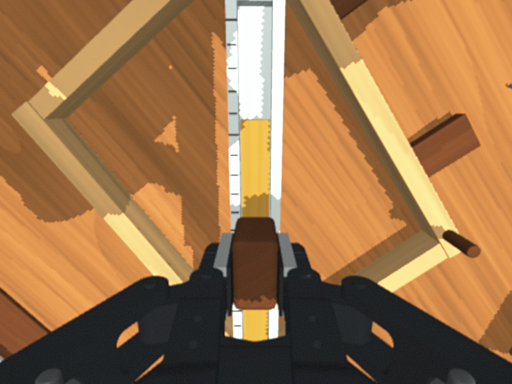

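View pics/s16.png

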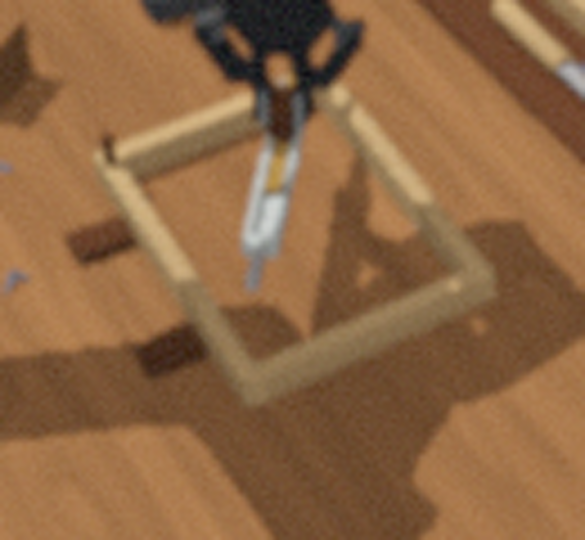

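```bash
python3 - <<'E'
from h import *
c=np.load("side16_cal.npz")
A=cast(c,np.array([[252,288]])/4.5+[170,130],.0968); print(A, np.linalg.norm(A[0,:2]-[.5845,.1172]))
E
python3 go.py 0.5839 0.1174 0.06 4.0542
```

```text
[[ 0.4821 -0.0146  0.0968]] 0.16689374298307624
clk 21.3 pos [0.5845 0.1172 0.1118] [-3.1416 -0.0011 -2.2355] q [-0.      0.5664  1.344  -0.0009  1.2319 -2.4767] F [ 0.7222 -0.5627 -7.1608] open 0.018823295029880862
dxyz [0.0002 0.0006 0.0518] w [ 0.     -0.0011 -0.0065] rows 1.0368194159522255
```

{"fn": "jog_arm", "kwargs": {"targets": [{"dx": 0,"dy": 0,"dz": 0.01,"wx": 0,"wy": 0,"wz": -0.004},{"dx": 0,"dy": 0,"dz": 0.025,"wx": 0,"wy": 0,"wz": -0.006},{"dx": 0,"dy": 0,"dz": 0.045,"wx": 0,"wy": 0,"wz": -0.006},{"dx": 0,"dy": 0,"dz": 0.06,"wx": 0,"wy": 0,"wz": -0.006},{"dx": 0,"dy": 0,"dz": 0.072,"wx": 0,"wy": 0,"wz": -0.006},{"dx": 0,"dy": 0,"dz": 0.082,"wx": 0,"wy": 0,"wz": -0.006},{"dx": 0,"dy": 0,"dz": 0.087,"wx": 0,"wy": 0,"wz": -0.006},{"dx": 0,"dy": 0,"dz": 0.0885,"wx": 0,"wy": 0,"wz": -0.006},{"dx": 0,"dy": 0,"dz": 0.0885,"wx": 0,"wy": 0,"wz": -0.006}]}}

```text
clock: 22.2
ee_pos: [0.5849, 0.1172, 0.024]
eef_rot: [-3.14, -0.0, -2.228]
ft_force: [0.3, -0.2, -5.3]
opening: 0.0186
```

```bash
python3 foot.py 0.9126
```

```text
22.2 [0.5849 0.1172 0.024 ] [-3.1404 -0.0004 -2.2285] F [ 0.3015 -0.203  -5.3009] F.u 0.02387025217370823 F.n -0.36266379978197694 pos.u 0.4504951261358352 tz [ 0.1819 -0.1015 -0.0059]
```

{"fn": "jog_arm", "kwargs": {"targets": [{"dx": 0,"dy": 0,"dz": 0.001,"wx": 0,"wy": 0,"wz": 0},{"dx": 0,"dy": 0,"dz": 0.0018,"wx": 0,"wy": 0,"wz": 0},{"dx": 0.001,"dy": 0,"dz": 0.0018,"wx": 0,"wy": 0,"wz": 0},{"dx": 0.004,"dy": 0,"dz": 0.0018,"wx": 0,"wy": 0,"wz": 0},{"dx": 0.009,"dy": 0,"dz": 0.0018,"wx": 0,"wy": 0,"wz": 0},{"dx": 0.014,"dy": 0,"dz": 0.0018,"wx": 0,"wy": 0,"wz": 0},{"dx": 0.019,"dy": 0,"dz": 0.0018,"wx": 0,"wy": 0,"wz": 0},{"dx": 0.024,"dy": 0,"dz": 0.0018,"wx": 0,"wy": 0,"wz": 0},{"dx": 0.028,"dy": 0,"dz": 0.0018,"wx": 0,"wy": 0,"wz": 0},{"dx": 0.03,"dy": 0,"dz": 0.0018,"wx": 0,"wy": 0,"wz": 0}]}}

```text
clock: 23.2
ee_pos: [0.5663, 0.093, 0.0222]
eef_rot: [-3.14, -0.001, -2.229]
ft_force: [1.3, 0.9, -6.4]
opening: 0.0192
```

```bash
python3 foot.py 0.9126
```

```text
23.2 [0.5663 0.093  0.0222] [-3.1404 -0.0006 -2.2287] F [ 1.2507  0.8716 -6.4392] F.u 1.4545416910533806 F.n -0.45625240033373193 pos.u 0.4199570971891522 tz [ 0.0956 -0.4     0.0789]
```

{"fn": "jog_arm", "kwargs": {"targets": [{"dx": 0.001,"dy": 0,"dz": 0,"wx": 0,"wy": 0,"wz": 0},{"dx": 0.002,"dy": 0,"dz": 0,"wx": 0,"wy": 0,"wz": 0},{"dx": 0.003,"dy": 0,"dz": 0,"wx": 0,"wy": 0,"wz": 0},{"dx": 0.004,"dy": 0,"dz": 0,"wx": 0,"wy": 0,"wz": 0},{"dx": 0.005,"dy": 0,"dz": 0,"wx": 0,"wy": 0,"wz": 0},{"dx": 0.006,"dy": 0,"dz": 0,"wx": 0,"wy": 0,"wz": 0},{"dx": 0.007,"dy": 0,"dz": 0,"wx": 0,"wy": 0,"wz": 0}]}}

```text
clock: 23.9
ee_pos: [0.5623, 0.0878, 0.0221]
eef_rot: [-3.14, -0.0, -2.228]
ft_force: [2.7, -1.2, -2.7]
opening: 0.019
```

```bash
python3 foot.py 0.9126
```

```text
23.9 [0.5623 0.0878 0.0221] [-3.1403 -0.0004 -2.2285] F [ 2.7028 -1.1744 -2.7326] F.u 0.724252469061521 F.n -2.8565220326740373 pos.u 0.41336814504743274 tz [-0.121  -0.7036  0.1337]
```

{"fn": "jog_arm", "kwargs": {"targets": [{"dx": 0.0005,"dy": 0,"dz": 0.0003,"wx": 0,"wy": 0,"wz": 0},{"dx": 0.001,"dy": 0,"dz": 0.0003,"wx": 0,"wy": 0,"wz": 0},{"dx": 0.0015,"dy": 0,"dz": 0.0003,"wx": 0,"wy": 0,"wz": 0}]}}

```text
clock: 24.2
ee_pos: [0.5614, 0.0867, 0.0221]
eef_rot: [-3.14, -0.0, -2.228]
ft_force: [2.3, -0.2, 1.5]
opening: 0.0188
```

```bash
python3 foot.py 0.9126; python3 shot.py wrist 17
```

```text
24.2 [0.5614 0.0867 0.0221] [-3.1401 -0.0002 -2.2285] F [ 2.2531 -0.1673  1.4662] F.u 1.2458295349282862 F.n -1.8847733470648336 pos.u 0.4119842135228848 tz [-0.0682 -0.535   0.0984]
24.25 [0.5614 0.0866 0.0221] [-3.1401 -0.0002 -2.2285] [ 2.399  -1.4258  1.041 ] 0.019044932609823508
```

View pics/wrist17.png

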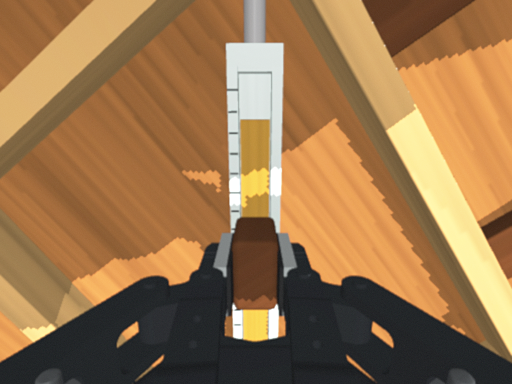

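{"fn": "jog_arm", "kwargs": {"targets": [{"dx": 0.001,"dy": 0,"dz": 0,"wx": 0,"wy": 0,"wz": 0},{"dx": 0.002,"dy": 0,"dz": 0,"wx": 0,"wy": 0,"wz": 0},{"dx": 0.003,"dy": 0,"dz": 0,"wx": 0,"wy": 0,"wz": 0},{"dx": 0.003,"dy": 0,"dz": 0,"wx": 0,"wy": 0,"wz": 0}]}}

```text
clock: 24.65
ee_pos: [0.5594, 0.0842, 0.022]
eef_rot: [-3.14, -0.001, -2.229]
ft_force: [1.1, -1.2, 5.8]
opening: 0.019
```

```bash
python3 foot.py 0.9126
```

```text
24.65 [0.5594 0.0842 0.022 ] [-3.1403 -0.0005 -2.2285] F [ 1.0681 -1.2149  5.8229] F.u -0.30778557508775045 F.n -1.5880775552896893 pos.u 0.40878423390925767 tz [-0.2173 -0.4981  0.1218]
```

{"fn": "jog_arm", "kwargs": {"targets": [{"dx": 0.0005,"dy": 0,"dz": 0,"wx": 0,"wy": 0,"wz": 0},{"dx": 0.001,"dy": 0,"dz": 0,"wx": 0,"wy": 0,"wz": 0},{"dx": 0.001,"dy": 0,"dz": 0,"wx": 0,"wy": 0,"wz": 0}]}}

```text
clock: 24.95
ee_pos: [0.5591, 0.0837, 0.022]
eef_rot: [-3.14, 0.0, -2.229]
ft_force: [2.7, 1.2, 6.0]
opening: 0.0185
```

```bash
python3 foot.py 0.9126
```

```text
24.95 [0.5591 0.0837 0.022 ] [-3.1401  0.0003 -2.2285] F [2.7461 1.2179 6.0062] F.u 2.6432071711646916 F.n -1.4274319627554843 pos.u 0.4082330022243637 tz [ 0.1618 -0.6915  0.0995]
```

{"fn": "jog_arm", "kwargs": {"targets": [{"dx": 0.0005,"dy": 0,"dz": -0.0002,"wx": 0,"wy": 0,"wz": 0},{"dx": 0.001,"dy": 0,"dz": -0.0002,"wx": 0,"wy": 0,"wz": 0},{"dx": 0.001,"dy": 0,"dz": -0.0002,"wx": 0,"wy": 0,"wz": 0}]}}

```text
clock: 25.25
ee_pos: [0.559, 0.0836, 0.0221]
eef_rot: [-3.14, 0.002, -2.229]
ft_force: [8.1, 4.9, 1.9]
opening: 0.0188
```

```bash
python3 foot.py 0.9126
```

```text
25.25 [0.559  0.0836 0.0221] [-3.1398  0.0019 -2.2286] F [8.0538 4.8827 1.884 ] F.u 8.789141569895996 F.n -3.3846012540121593 pos.u 0.40805095808322306 tz [ 0.8963 -1.1424  0.0966]
```

{"fn": "jog_arm", "kwargs": {"targets": [{"dx": 0.0005,"dy": 0,"dz": -0.0002,"wx": 0,"wy": 0,"wz": 0},{"dx": 0.001,"dy": 0,"dz": -0.0002,"wx": 0,"wy": 0,"wz": 0},{"dx": 0.001,"dy": 0,"dz": -0.0002,"wx": 0,"wy": 0,"wz": 0}]}}

```text
clock: 25.55
ee_pos: [0.5587, 0.0833, 0.0221]
eef_rot: [-3.14, 0.003, -2.229]
ft_force: [9.0, 9.3, -0.7]
opening: 0.0188
```

```bash
python3 foot.py 0.9126
```

```text
25.55 [0.5587 0.0833 0.0221] [-3.1397  0.0031 -2.2285] F [ 9.0324  9.3305 -0.7164] F.u 12.906319894990792 F.n -1.438115107275292 pos.u 0.40769874563767866 tz [ 1.376  -1.5116  0.2339]
```

```bash
python3 shot.py wrist 18; python3 -c "
import numpy as np
im=np.load('wrist18.npy').astype(int);col=im[0:235,232:236].mean((1,2)); print([i for i in range(1,234) if col[i]<col[i-1]-12 and col[i]<=col[i+1]])"
```

```text
25.6 [0.5587 0.0833 0.0221] [-3.1397  0.003  -2.2286] [ 8.4969  8.7569 -1.009 ] 0.018470997969426105
[98, 120, 141, 161, 180, 200, 218]
```

{"fn": "jog_arm", "kwargs": {"targets": [{"dx": -0.003,"dy": 0,"dz": 0,"wx": 0,"wy": 0,"wz": 0},{"dx": -0.008,"dy": 0,"dz": 0,"wx": 0,"wy": 0,"wz": 0},{"dx": -0.014,"dy": 0,"dz": 0,"wx": 0,"wy": 0,"wz": 0},{"dx": -0.02,"dy": 0,"dz": 0,"wx": 0,"wy": 0,"wz": 0},{"dx": -0.026,"dy": 0,"dz": 0,"wx": 0,"wy": 0,"wz": 0},{"dx": -0.032,"dy": 0,"dz": 0,"wx": 0,"wy": 0,"wz": 0},{"dx": -0.038,"dy": 0,"dz": 0,"wx": 0,"wy": 0,"wz": 0},{"dx": -0.043,"dy": 0,"dz": 0,"wx": 0,"wy": 0,"wz": 0},{"dx": -0.046,"dy": 0,"dz": 0,"wx": 0,"wy": 0,"wz": 0},{"dx": -0.047,"dy": 0,"dz": 0,"wx": 0,"wy": 0,"wz": 0}]}}

```text
clock: 26.6
ee_pos: [0.5863, 0.1195, 0.0221]
eef_rot: [-3.141, -0.001, -2.228]
ft_force: [0.4, -1.6, 5.7]
opening: 0.0192
```

```bash
python3 foot.py 0.9126
```

```text
26.6 [0.5863 0.1195 0.0221] [-3.1409 -0.0007 -2.2282] F [ 0.4122 -1.6402  5.6836] F.u -1.0454423543001505 F.n -1.329387673788494 pos.u 0.4531517265961943 tz [-0.3047 -0.3182  0.1542]
```

{"fn": "jog_arm", "kwargs": {"targets": [{"dx": -0.001,"dy": 0,"dz": -0.0002,"wx": 0,"wy": 0,"wz": 0},{"dx": -0.002,"dy": 0,"dz": -0.0002,"wx": 0,"wy": 0,"wz": 0},{"dx": -0.003,"dy": 0,"dz": -0.0002,"wx": 0,"wy": 0,"wz": 0},{"dx": -0.004,"dy": 0,"dz": -0.0002,"wx": 0,"wy": 0,"wz": 0},{"dx": -0.004,"dy": 0,"dz": -0.0002,"wx": 0,"wy": 0,"wz": 0}]}}

```text
clock: 27.1
ee_pos: [0.5886, 0.1224, 0.0221]
eef_rot: [-3.141, -0.001, -2.229]
ft_force: [1.9, -0.6, 1.0]
opening: 0.0186
```

```bash
python3 foot.py 0.9126
```

```text
27.1 [0.5886 0.1224 0.0221] [-3.1412 -0.0008 -2.2285] F [ 1.8767 -0.6257  0.9976] F.u 0.6529135610376061 F.n -1.8673687617144774 pos.u 0.4568880753439106 tz [-0.1917 -0.4274  0.2152]
```

{"fn": "jog_arm", "kwargs": {"targets": [{"dx": -0.0007,"dy": 0,"dz": 0,"wx": 0,"wy": 0,"wz": 0},{"dx": -0.0014,"dy": 0,"dz": 0,"wx": 0,"wy": 0,"wz": 0},{"dx": -0.002,"dy": 0,"dz": 0,"wx": 0,"wy": 0,"wz": 0},{"dx": -0.002,"dy": 0,"dz": 0,"wx": 0,"wy": 0,"wz": 0}]}}

```text
clock: 27.5
ee_pos: [0.5898, 0.124, 0.0221]
eef_rot: [-3.141, -0.001, -2.229]
ft_force: [1.8, -1.1, -0.9]
opening: 0.0189
```

```bash
python3 foot.py 0.9126
```

```text
27.5 [0.5898 0.124  0.0221] [-3.1412 -0.0008 -2.2285] F [ 1.8176 -1.1307 -0.9244] F.u 0.2173048037601582 F.n -2.129531621772074 pos.u 0.4588582616072754 tz [-0.241  -0.3703  0.215 ]
```

{"fn": "jog_arm", "kwargs": {"targets": [{"dx": -0.0005,"dy": 0,"dz": 0,"wx": 0,"wy": 0,"wz": 0},{"dx": -0.001,"dy": 0,"dz": 0,"wx": 0,"wy": 0,"wz": 0},{"dx": -0.0015,"dy": 0,"dz": 0,"wx": 0,"wy": 0,"wz": 0},{"dx": -0.0015,"dy": 0,"dz": 0,"wx": 0,"wy": 0,"wz": 0}]}}

```text
clock: 27.9
ee_pos: [0.5907, 0.1252, 0.0221]
eef_rot: [-3.141, -0.001, -2.228]
ft_force: [1.5, -1.3, -2.6]
opening: 0.019
```

```bash
python3 foot.py 0.9126
```

```text
27.9 [0.5907 0.1252 0.0221] [-3.1411 -0.0009 -2.2285] F [ 1.4718 -1.2921 -2.5675] F.u -0.12188315107005135 F.n -1.9546814257137644 pos.u 0.46034960307027306 tz [-0.1798 -0.3274  0.2149]
```

{"fn": "jog_arm", "kwargs": {"targets": [{"dx": -0.0005,"dy": 0,"dz": 0,"wx": 0,"wy": 0,"wz": 0},{"dx": -0.001,"dy": 0,"dz": 0,"wx": 0,"wy": 0,"wz": 0},{"dx": -0.001,"dy": 0,"dz": 0,"wx": 0,"wy": 0,"wz": 0}]}}

```text
clock: 28.2
ee_pos: [0.5913, 0.126, 0.0221]
eef_rot: [-3.141, -0.001, -2.228]
ft_force: [0.1, -0.5, -2.9]
opening: 0.0189
```

```bash
python3 foot.py 0.9126
```

```text
28.2 [0.5913 0.126  0.0221] [-3.1412 -0.0009 -2.2284] F [ 0.0733 -0.5197 -2.8617] F.u -0.36627501241793076 F.n -0.3759214982966431 pos.u 0.461354287147608 tz [-0.17   -0.2269  0.2015]
```

{"fn": "jog_arm", "kwargs": {"targets": [{"dx": -0.0005,"dy": 0,"dz": 0.0002,"wx": 0,"wy": 0,"wz": 0},{"dx": -0.001,"dy": 0,"dz": 0.0002,"wx": 0,"wy": 0,"wz": 0},{"dx": -0.001,"dy": 0,"dz": 0.0002,"wx": 0,"wy": 0,"wz": 0}]}}

```text
clock: 28.5
ee_pos: [0.592, 0.1267, 0.0221]
eef_rot: [-3.141, -0.001, -2.229]
ft_force: [-0.4, -1.8, -1.1]
opening: 0.0186
```

```bash
python3 foot.py 0.9126; python3 shot.py wrist 19; python3 -c "
import numpy as np
im=np.load('wrist19.npy').astype(int);col=im[0:235,232:236].mean((1,2)); print([i for i in range(1,234) if col[i]<col[i-1]-12 and col[i]<=col[i+1]])"
```

```text
28.5 [0.592  0.1267 0.0221] [-3.1409 -0.0007 -2.2286] F [-0.426  -1.7797 -1.128 ] F.u -1.6685336768467414 F.n -0.7516343180926746 pos.u 0.4623631757336076 tz [-0.0928 -0.1708  0.1718]
28.55 [0.592  0.1267 0.0221] [-3.1409 -0.0006 -2.2286] [ 0.0577 -0.8655 -1.1735] 0.019037597748664776
[16, 41, 65, 88, 111, 132, 152, 172, 192, 210, 228]
```

View pics/wrist19.png

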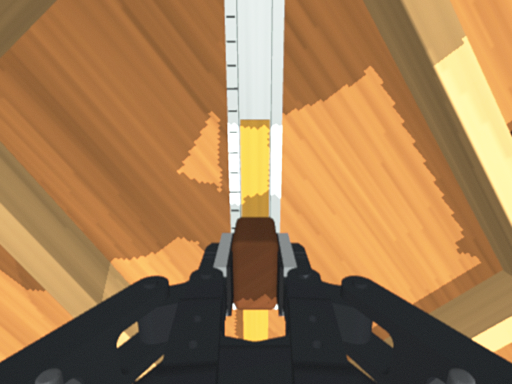

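{"fn": "jog_arm", "kwargs": {"targets": [{"dx": -0.0005,"dy": 0,"dz": 0,"wx": 0,"wy": 0,"wz": 0},{"dx": -0.001,"dy": 0,"dz": 0,"wx": 0,"wy": 0,"wz": 0},{"dx": -0.001,"dy": 0,"dz": 0,"wx": 0,"wy": 0,"wz": 0}]}}

```text
clock: 28.85
ee_pos: [0.5923, 0.127, 0.0221]
eef_rot: [-3.141, -0.002, -2.229]
ft_force: [-2.4, -4.5, 0.6]
opening: 0.0191
```

```bash
python3 foot.py 0.9126
```

```text
28.85 [0.5923 0.127  0.0221] [-3.1411 -0.0019 -2.2287] F [-2.4117 -4.5131  0.6424] F.u -5.045510965345474 F.n -0.8527682637450643 pos.u 0.4628291975348821 tz [-0.6647  0.1515  0.0712]
```

{"fn": "jog_arm", "kwargs": {"targets": [{"dx": -0.0005,"dy": 0,"dz": 0,"wx": 0,"wy": 0,"wz": 0},{"dx": -0.001,"dy": 0,"dz": 0,"wx": 0,"wy": 0,"wz": 0},{"dx": -0.001,"dy": 0,"dz": 0,"wx": 0,"wy": 0,"wz": 0}]}}

```text
clock: 29.15
ee_pos: [0.5925, 0.1273, 0.0221]
eef_rot: [-3.141, -0.003, -2.229]
ft_force: [-5.0, -8.8, 1.7]
opening: 0.0189
```

```bash
python3 foot.py 0.9126
```

```text
29.15 [0.5925 0.1273 0.0221] [-3.1414 -0.0033 -2.2288] F [-4.9662 -8.8301  1.6887] F.u -10.023240474267642 F.n -1.4724897143669025 pos.u 0.4631118597046145 tz [-1.1211  0.4916  0.0289]
```

{"fn": "jog_arm", "kwargs": {"targets": [{"dx": 0.0006,"dy": 0,"dz": 0,"wx": 0,"wy": 0,"wz": 0},{"dx": 0.0012,"dy": 0,"dz": 0,"wx": 0,"wy": 0,"wz": 0},{"dx": 0.0012,"dy": 0,"dz": 0,"wx": 0,"wy": 0,"wz": 0}]}}

```text
clock: 29.45
ee_pos: [0.5926, 0.1271, 0.0221]
eef_rot: [-3.141, -0.001, -2.229]
ft_force: [-2.2, -4.2, -0.7]
opening: 0.0187
```

```bash
python3 foot.py 0.9126; python3 shot.py side 20; python3 - <<'E'
from h import *
b=np.load("side20.npy")[130:250,170:300,::-1]
cv2.imwrite("pics/s20.png",cv2.resize(b,None,fx=4.5,fy=4.5,interpolation=cv2.INTER_CUBIC))
E
```

```text
29.45 [0.5926 0.1271 0.0221] [-3.1406 -0.0009 -2.2287] F [-2.1807 -4.1647 -0.6745] F.u -4.628641644309741 F.n -0.8223377586661599 pos.u 0.4630012281766757 tz [-0.6042 -0.0221  0.0031]
29.5 [0.5926 0.1271 0.0221] [-3.1406 -0.0009 -2.2287] [-1.7364 -5.0582 -0.8777] 0.018997666763276477
```

View pics/s20.png

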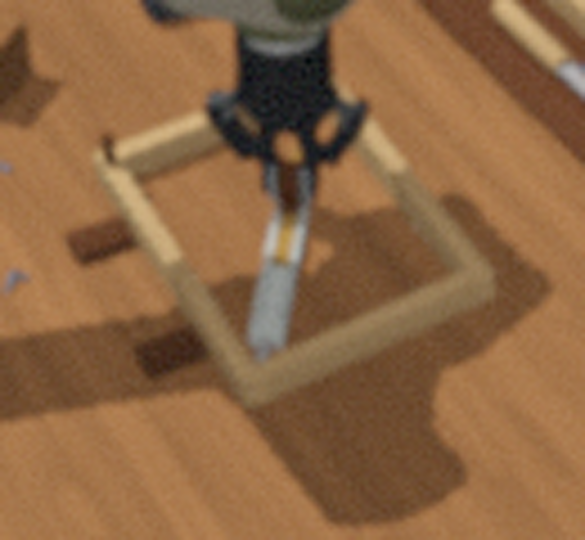

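{"fn": "jog_arm", "kwargs": {"jaw": -1, "targets": [{"dx": 0,"dy": 0,"dz": 0,"wx": 0,"wy": 0,"wz": 0},{"dx": 0,"dy": 0,"dz": 0,"wx": 0,"wy": 0,"wz": 0},{"dx": 0,"dy": 0,"dz": 0,"wx": 0,"wy": 0,"wz": 0},{"dx": 0,"dy": 0,"dz": 0,"wx": 0,"wy": 0,"wz": 0},{"dx": 0,"dy": 0,"dz": 0,"wx": 0,"wy": 0,"wz": 0},{"dx": 0,"dy": 0,"dz": 0,"wx": 0,"wy": 0,"wz": 0}]}}

```text
clock: 30.1
ee_pos: [0.5925, 0.1274, 0.0221]
eef_rot: [-3.141, -0.001, -2.228]
ft_force: [0.1, 1.2, 0.6]
opening: 0.0852
```

{"fn": "jog_arm", "kwargs": {"targets": [{"dx": 0,"dy": 0,"dz": -0.02,"wx": 0,"wy": 0,"wz": 0},{"dx": 0,"dy": 0,"dz": -0.06,"wx": 0,"wy": 0,"wz": 0},{"dx": 0,"dy": 0,"dz": -0.1,"wx": 0,"wy": 0,"wz": 0},{"dx": 0,"dy": 0,"dz": -0.14,"wx": 0,"wy": 0,"wz": 0},{"dx": 0,"dy": 0,"dz": -0.18,"wx": 0,"wy": 0,"wz": 0},{"dx": 0,"dy": 0,"dz": -0.2,"wx": 0,"wy": 0,"wz": 0},{"dx": 0,"dy": 0,"dz": -0.2,"wx": 0,"wy": 0,"wz": 0},{"dx": 0,"dy": 0,"dz": -0.2,"wx": 0,"wy": 0,"wz": 0}]}}

```text
clock: 30.9
ee_pos: [0.5922, 0.1275, 0.2215]
eef_rot: [-3.141, -0.001, -2.229]
ft_force: [0.1, 0.6, -0.5]
opening: 0.0853
```

```bash
python3 shot.py wrist 21
```

```text
30.95 [0.592  0.1275 0.2207] [ 3.1405 -0.0022 -2.2285] [ 0.5311 -0.0237 -0.7478] 0.08515318936364256
```

View pics/wrist21.png

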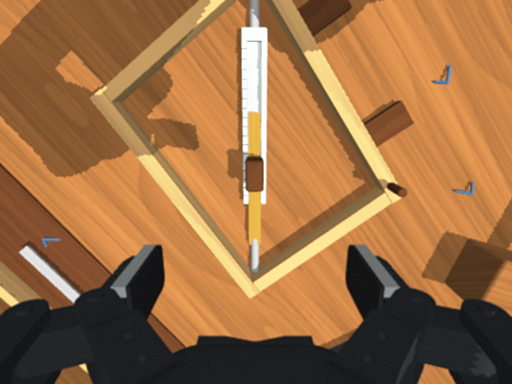

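{"fn": "jog_arm", "kwargs": {"targets": [{"dx": 0.025,"dy": 0,"dz": 0,"wx": 0,"wy": 0,"wz": 0},{"dx": 0.045,"dy": 0,"dz": 0,"wx": 0,"wy": 0,"wz": 0},{"dx": 0.045,"dy": 0,"dz": 0,"wx": 0,"wy": 0,"wz": 0},{"dx": 0.045,"dy": 0,"dz": 0,"wx": 0,"wy": 0,"wz": 0}]}}

```text
clock: 31.35
ee_pos: [0.5649, 0.0919, 0.2212]
eef_rot: [3.141, -0.001, -2.229]
ft_force: [0.3, 0.5, 0.1]
opening: 0.0852
```

```bash
python3 shot.py wrist 22; python3 - <<'E'
from h import *
im=np.load("wrist22.npy")[:,:,::-1]
a=cv2.resize(im[15:75,215:295],None,fx=7,fy=7,interpolation=cv2.INTER_CUBIC)
cv2.imwrite("pics/w22heel.png",a)
cv2.imwrite("pics/w22.png",im)
E
```

```text
31.4 [0.5651 0.0922 0.2213] [ 3.1412 -0.0013 -2.2286] [-0.5058  0.1158  0.3076] 0.08548525292154083
```

View pics/w22.png

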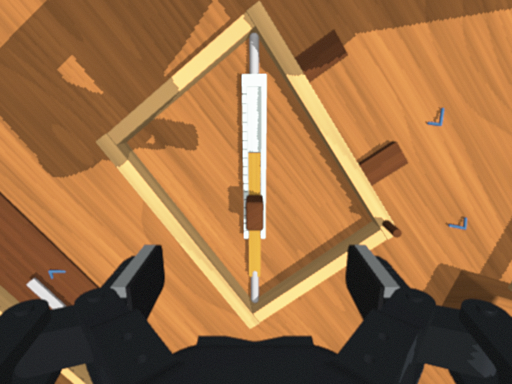

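```bash
python3 - <<'E'
from h import *
im=np.load("wrist22.npy")[:,:,::-1]
a=cv2.resize(im[0:80,205:305],None,fx=6,fy=6,interpolation=cv2.INTER_CUBIC)
b=cv2.resize(im[265:335,205:305],None,fx=6,fy=6,interpolation=cv2.INTER_CUBIC)
cv2.imwrite("pics/w22a.png",a);cv2.imwrite("pics/w22b.png",b)
E
```

```text
(no output)
```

View pics/w22a.png

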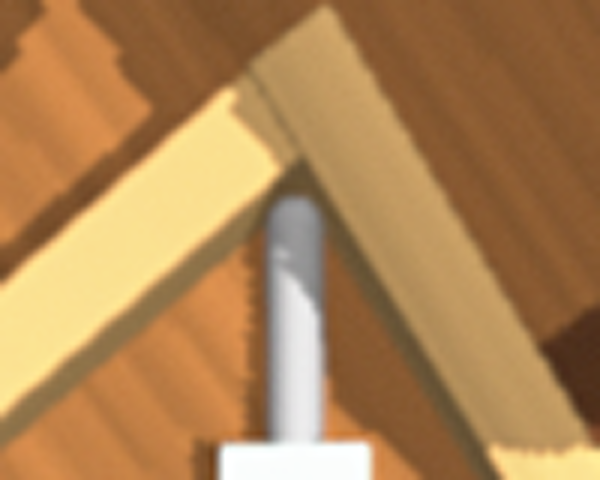

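View pics/w22b.png

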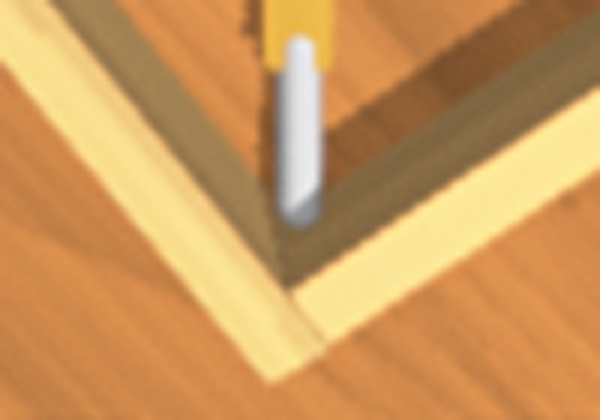

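```bash
python3 - <<'E'
from h import *
c=np.load("wrist22_cal.npz")
# inner top edges (px), crop b: far wall inner edge from (55,0)?? use clear points
def px(p,o): return np.array(p)/6+o
ob=[205,265]; oa=[205,0]
im=np.load("wrist22.npy").astype(int)
# inner top corners picked
FL=cast(c,[px((288,292),ob)],.03)[0]; NR=cast(c,[px((303,158),oa)],.03)[0]
NL=cast(c,[[379,219]],.03)[0]; FR=cast(c,[[118,143+9]],.03)[0]
print("FL",FL,"NR",NR,"NL~",NL,"FR~",FR, "diag2 inside",np.linalg.norm(FL-NR))
tip_end=cast(c,[px((300,226),ob)],.007)[0]; heel_end=cast(c,[px((296,196),oa)],.007)[0]
print("tip end",tip_end,"heel end",heel_end,np.linalg.norm(tip_end-heel_end))
E
```

```text
FL [0.6795 0.2359 0.03  ] NR [ 0.4762 -0.0222  0.03  ] NL~ [0.4856 0.2238 0.03  ] FR~ [ 0.6695 -0.0164  0.03  ] diag2 inside 0.32848732202059744
tip end [0.6775 0.2376 0.007 ] heel end [ 0.4776 -0.0223  0.007 ] 0.327843426209332
```

{"fn": "jog_arm", "kwargs": {"targets": [{"dx": -0.03,"dy": 0,"dz": 0.02,"wx": 0,"wy": 0,"wz": 0},{"dx": -0.07,"dy": 0,"dz": 0.04,"wx": 0,"wy": 0,"wz": 0},{"dx": -0.11,"dy": 0,"dz": 0.06,"wx": 0,"wy": 0,"wz": 0},{"dx": -0.14,"dy": 0,"dz": 0.07,"wx": 0,"wy": 0,"wz": 0},{"dx": -0.14,"dy": 0,"dz": 0.07,"wx": 0,"wy": 0,"wz": 0},{"dx": -0.14,"dy": 0,"dz": 0.07,"wx": 0,"wy": 0,"wz": 0}]}}

```text
clock: 32.0
ee_pos: [0.6505, 0.2035, 0.1509]
eef_rot: [3.141, -0.002, -2.227]
ft_force: [-0.1, 0.5, -0.2]
opening: 0.0855
```

```bash
python3 shot.py wrist 23
```

```text
32.05 [0.6505 0.2027 0.1518] [-3.141  -0.0011 -2.2281] [0.2192 0.046  0.3276] 0.0855051068099095
```

View pics/wrist23.png

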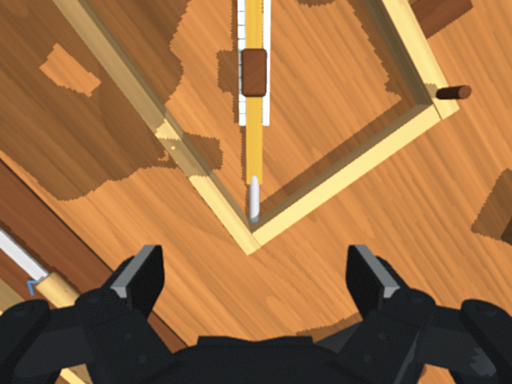

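```bash
python3 - <<'E'
from h import *
im=np.load("wrist23.npy")[:,:,::-1]
b=cv2.resize(im[160:260,195:315],None,fx=6,fy=6,interpolation=cv2.INTER_CUBIC)
cv2.imwrite("pics/w23b.png",b)
E
```

```text
(no output)
```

View pics/w23b.png

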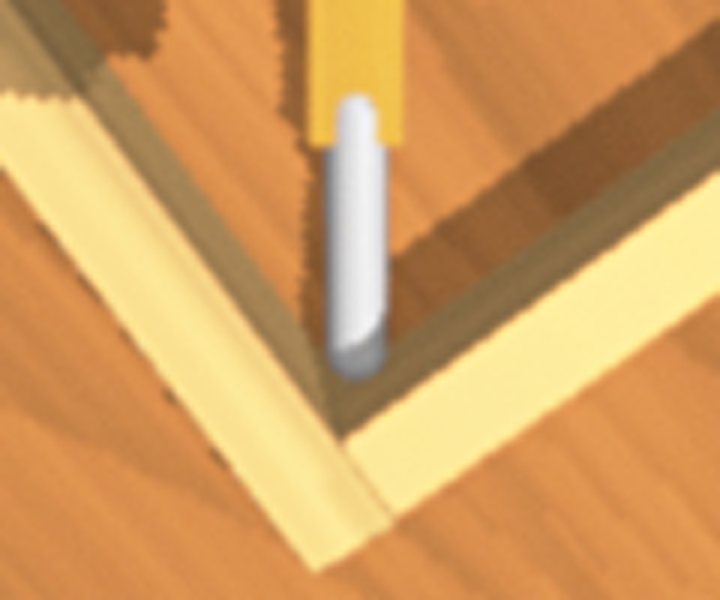

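```bash
python3 - <<'E'
from h import *
c=np.load("wrist23_cal.npz"); im=np.load("wrist23.npy").astype(int)
for u in (285,300,312): print(u,[(v,im[v,u].tolist()) for v in range(180,232,2)])
E
```

```text
285 [(180, [199, 131, 72]), (182, [200, 130, 70]), (184, [165, 108, 60]), (186, [124, 82, 45]), (188, [125, 82, 45]), (190, [127, 84, 44]), (192, [131, 87, 46]), (194, [140, 92, 49]), (196, [145, 95, 53]), (198, [141, 97, 56]), (200, [132, 104, 65]), (202, [133, 107, 69]), (204, [140, 111, 71]), (206, [135, 107, 69]), (208, [146, 116, 74]), (210, [255, 224, 139]), (212, [255, 239, 158]), (214, [254, 237, 159]), (216, [253, 236, 157]), (218, [253, 236, 158]), (220, [253, 236, 157]), (222, [253, 236, 158]), (224, [253, 236, 156]), (226, [254, 238, 158]), (228, [251, 219, 134]), (230, [222, 148, 82])]
300 [(180, [140, 92, 50]), (182, [139, 91, 51]), (184, [137, 87, 48]), (186, [138, 91, 50]), (188, [134, 100, 60]), (190, [131, 106, 68]), (192, [134, 107, 69]), (194, [138, 109, 69]), (196, [132, 105, 66]), (198, [182, 141, 90]), (200, [255, 239, 158]), (202, [254, 238, 161]), (204, [254, 238, 162]), (206, [254, 237, 159]), (208, [254, 238, 160]), (210, [254, 237, 160]), (212, [254, 236, 156]), (214, [254, 238, 158]), (216, [254, 240, 159]), (218, [250, 211, 130]), (220, [224, 148, 81]), (222, [225, 151, 83]), (224, [224, 150, 81]), (226, [225, 150, 83]), (228, [223, 149, 80]), (230, [221, 146, 78])]
312 [(180, [133, 101, 62]), (182, [130, 105, 67]), (184, [135, 106, 68]), (186, [139, 111, 72]), (188, [135, 107, 68]), (190, [229, 178, 113]), (192, [255, 239, 159]), (194, [254, 239, 158]), (196, [254, 238, 159]), (198, [254, 237, 158]), (200, [254, 238, 159]), (202, [254, 238, 157]), (204, [254, 238, 158]), (206, [254, 239, 158]), (208, [255, 238, 155]), (210, [235, 176, 102]), (212, [199, 129, 71]), (214, [199, 130, 73]), (216, [197, 130, 71]), (218, [193, 127, 67]), (220, [201, 131, 71]), (222, [216, 140, 78]), (224, [216, 140, 75]), (226, [218, 142, 78]), (228, [220, 144, 80]), (230, [220, 144, 78])]
```

```bash
python3 - <<'E'
from h import *
c=np.load("wrist23_cal.npz"); im=np.load("wrist23.npy").astype(int)
print("cam",-c["R"].T@c["t"])
for u,b,t,o in((285,198.3,209,228.3),(300,187.3,198,218.2),(312,179,189.5,210)):
    print(u,"base",cast(c,[[u,b]],0)[0,:2],"top in",cast(c,[[u,t]],.03)[0,:2],"out",cast(c,[[u,o]],.03)[0,:2])
# far wall, rows: left of tip
for v in (180,190,200): print(v,[(u,im[v,u].tolist()) for u in range(205,256,3)])
t=cast(c,np.array([[357,380],[357,350]])/6+[195,160],.007); print(t)
E
```

```text
cam [0.6088 0.1485 0.2933]
285 base [0.6384 0.2364] top in [0.6413 0.2356] out [0.6523 0.2507]
300 base [0.62   0.2362] top in [0.6246 0.2354] out [0.6357 0.2511]
312 base [0.6058 0.2366] top in [0.6116 0.2354] out [0.6225 0.2512]
180 [(205, [247, 219, 138]), (208, [243, 208, 133]), (211, [210, 164, 105]), (214, [162, 128, 82]), (217, [166, 132, 85]), (220, [195, 137, 80]), (223, [223, 148, 80]), (226, [218, 143, 78]), (229, [215, 141, 77]), (232, [220, 146, 78]), (235, [223, 149, 80]), (238, [228, 152, 83]), (241, [219, 141, 77]), (244, [151, 99, 54]), (247, [238, 186, 78]), (250, [233, 185, 102]), (253, [224, 224, 225])]
190 [(205, [251, 227, 148]), (208, [252, 230, 149]), (211, [250, 224, 144]), (214, [243, 209, 130]), (217, [248, 212, 136]), (220, [155, 121, 78]), (223, [166, 131, 84]), (226, [172, 135, 86]), (229, [217, 141, 75]), (232, [224, 149, 80]), (235, [215, 140, 78]), (238, [215, 142, 77]), (241, [221, 145, 79]), (244, [222, 147, 78]), (247, [157, 102, 55]), (250, [154, 154, 155]), (253, [225, 225, 224])]
200 [(205, [239, 201, 131]), (208, [251, 226, 146]), (211, [251, 225, 146]), (214, [252, 229, 149]), (217, [252, 229, 148]), (220, [249, 221, 139]), (223, [244, 210, 133]), (226, [206, 161, 101]), (229, [161, 129, 82]), (232, [164, 131, 83]), (235, [197, 138, 81]), (238, [219, 146, 77]), (241, [223, 148, 81]), (244, [206, 136, 73]), (247, [135, 88, 44]), (250, [153, 151, 151]), (253, [224, 223, 223])]
[[0.6771 0.2368 0.007 ]
 [0.6739 0.2326 0.007 ]]
```

```bash
python3 - <<'E'
from h import *
c=np.load("wrist23_cal.npz"); im=np.load("wrist23.npy").astype(int)
for v,t,b in((180,211,219.7),(190,218.7,227.7),(200,226.3,235)):
    print(v,"base",cast(c,[[b,v]],0)[0,:2],"top in",cast(c,[[t,v]],.03)[0,:2])
# nose edges & end
for v in (196,204,210,216): print(v,[(u,int(im[v,u].sum()/3)) for u in range(246,264)])
print([(v,im[v,254].tolist()) for v in range(206,228)])
for z in (.007,.010,.013):
    print(z,cast(c,np.array([[357,350]])/6+[195,160],z), )
    w=cast(c,[[249.5,200],[259.7,200]],z); print("width",np.linalg.norm(w[0]-w[1]))
E
```

```text
180 base [0.6781 0.1822] top in [0.6771 0.1741]
190 base [0.6783 0.1949] top in [0.6775 0.1852]
200 base [0.679  0.2074] top in [0.678  0.1966]
196 [(246, 99), (247, 96), (248, 100), (249, 118), (250, 152), (251, 185), (252, 209), (253, 223), (254, 233), (255, 240), (256, 239), (257, 231), (258, 214), (259, 168), (260, 150), (261, 151), (262, 151), (263, 153)]
204 [(246, 95), (247, 87), (248, 89), (249, 110), (250, 150), (251, 185), (252, 210), (253, 224), (254, 232), (255, 240), (256, 239), (257, 233), (258, 214), (259, 147), (260, 100), (261, 91), (262, 95), (263, 99)]
210 [(246, 93), (247, 94), (248, 99), (249, 113), (250, 148), (251, 184), (252, 209), (253, 224), (254, 231), (255, 240), (256, 238), (257, 234), (258, 214), (259, 146), (260, 100), (261, 94), (262, 100), (263, 99)]
216 [(246, 105), (247, 91), (248, 91), (249, 109), (250, 148), (251, 186), (252, 210), (253, 221), (254, 227), (255, 204), (256, 169), (257, 143), (258, 127), (259, 102), (260, 92), (261, 95), (262, 101), (263, 102)]
[(206, [232, 231, 231]), (207, [233, 231, 231]), (208, [232, 231, 231]), (209, [233, 232, 232]), (210, [232, 231, 231]), (211, [232, 231, 231]), (212, [233, 232, 232]), (213, [232, 232, 231]), (214, [234, 232, 232]), (215, [235, 234, 234]), (216, [228, 226, 227]), (217, [183, 181, 181]), (218, [156, 154, 154]), (219, [150, 149, 150]), (220, [148, 148, 147]), (221, [139, 140, 141]), (222, [125, 124, 124]), (223, [123, 108, 91]), (224, [130, 104, 70]), (225, [136, 107, 67]), (226, [136, 108, 69]), (227, [138, 111, 70])]
0.007 [[0.6739 0.2326 0.007 ]]
width 0.009943182848399767
0.01 [[0.6732 0.2317 0.01  ]]
width 0.009839005241502122
0.013 [[0.6725 0.2308 0.013 ]]
width 0.009734827634604426
```

```bash
python3 go.py 0.5925 0.1272 0.0221 4.0544
```

```text
clk 32.05 pos [0.6505 0.2027 0.1518] [-3.141  -0.0011 -2.2281] q [ 0.1293  0.6714  1.0108 -0.0012  1.4598 -2.3549] F [0.2192 0.046  0.3276] open 0.0855051068099095
dxyz [ 0.0951 -0.0002  0.1298] w [-0.0006 -0.0011  0.0007] rows 3.217749574448595
```

{"fn": "jog_arm", "kwargs": {"targets": [{"dx": 0.03,"dy": 0,"dz": 0,"wx": 0,"wy": 0,"wz": 0},{"dx": 0.065,"dy": 0,"dz": 0,"wx": 0,"wy": 0,"wz": 0},{"dx": 0.095,"dy": 0,"dz": 0.02,"wx": 0,"wy": 0,"wz": 0},{"dx": 0.095,"dy": 0,"dz": 0.05,"wx": 0,"wy": 0,"wz": 0},{"dx": 0.095,"dy": 0,"dz": 0.08,"wx": 0,"wy": 0,"wz": 0},{"dx": 0.095,"dy": 0,"dz": 0.105,"wx": 0,"wy": 0,"wz": 0},{"dx": 0.095,"dy": 0,"dz": 0.122,"wx": 0,"wy": 0,"wz": 0},{"dx": 0.095,"dy": 0,"dz": 0.127,"wx": 0,"wy": 0,"wz": 0},{"dx": 0.095,"dy": 0,"dz": 0.127,"wx": 0,"wy": 0,"wz": 0}]}}

```text
clock: 32.95
ee_pos: [0.5925, 0.1268, 0.0255]
eef_rot: [-3.141, -0.001, -2.229]
ft_force: [-0.2, -0.2, -0.2]
opening: 0.0856
```

```bash
python3 go.py 0.5925 0.1272 0.0225 4.0544; python3 shot.py wrist 24;  python3 -c "
import numpy as np
im=np.load('wrist24.npy').astype(int);col=im[0:235,232:236].mean((1,2)); print([i for i in range(1,234) if col[i]<col[i-1]-12 and col[i]<=col[i+1]])"
```

```text
clk 32.95 pos [0.5925 0.1268 0.0255] [-3.1407 -0.0007 -2.2292] q [ 0.0162  0.6858  1.4013 -0.0012  1.0542 -2.4664] F [-0.1857 -0.197  -0.1523] open 0.08557292405011746
dxyz [-0.0003  0.0002  0.003 ] w [-0.0009 -0.0007 -0.0004] rows 0.06058238363830402
33.0 [0.5929 0.127  0.0261] [-3.1397  0.0002 -2.229 ] [0.1094 0.358  0.1637] 0.08534786642769761
[42, 88, 110, 131, 151, 170, 189, 225]
```

View pics/wrist24.png

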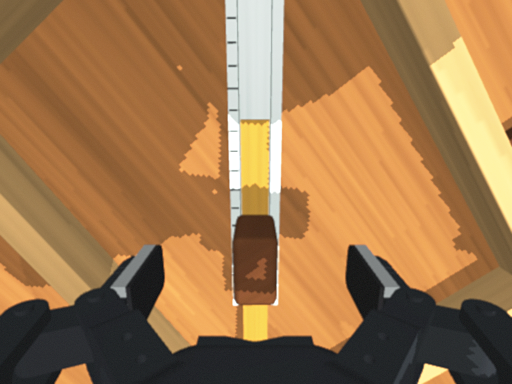

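{"fn": "jog_arm", "kwargs": {"targets": [{"dx": 0,"dy": 0,"dz": 0.002,"wx": 0,"wy": 0,"wz": 0},{"dx": 0,"dy": 0,"dz": 0.003,"wx": 0,"wy": 0,"wz": 0},{"dx": 0,"dy": 0,"dz": 0.003,"wx": 0,"wy": 0,"wz": 0}]}}

```text
clock: 33.3
ee_pos: [0.5926, 0.1273, 0.0225]
eef_rot: [-3.14, -0.0, -2.228]
ft_force: [0.1, 0.8, -0.1]
opening: 0.0852
```

{"fn": "jog_arm", "kwargs": {"jaw": 1, "targets": [{"dx": 0,"dy": 0,"dz": 0,"wx": 0,"wy": 0,"wz": 0},{"dx": 0,"dy": 0,"dz": 0,"wx": 0,"wy": 0,"wz": 0},{"dx": 0,"dy": 0,"dz": 0,"wx": 0,"wy": 0,"wz": 0},{"dx": 0,"dy": 0,"dz": 0,"wx": 0,"wy": 0,"wz": 0},{"dx": 0,"dy": 0,"dz": 0,"wx": 0,"wy": 0,"wz": 0},{"dx": 0,"dy": 0,"dz": 0,"wx": 0,"wy": 0,"wz": 0},{"dx": 0,"dy": 0,"dz": 0,"wx": 0,"wy": 0,"wz": 0}]}}

```text
clock: 34.0
ee_pos: [0.5927, 0.1272, 0.0223]
eef_rot: [-3.14, -0.0, -2.228]
ft_force: [0.5, -0.9, 2.3]
opening: 0.019
```

```bash
python3 foot.py 0.9126
```

```text
34.0 [0.5927 0.1272 0.0223] [-3.1404 -0.0004 -2.2285] F [ 0.4792 -0.9476  2.3008] F.u -0.45648279509696343 F.n -0.9587322592728197 pos.u 0.4632135067977414 tz [-0.0401  0.0455  0.028 ]
```

{"fn": "jog_arm", "kwargs": {"targets": [{"dx": 0,"dy": -0.0004,"dz": 0,"wx": 0,"wy": 0,"wz": 0.002},{"dx": 0,"dy": -0.0007,"dz": 0,"wx": 0,"wy": 0,"wz": 0.004},{"dx": 0,"dy": -0.0007,"dz": 0,"wx": 0,"wy": 0,"wz": 0.004}]}}

```text
clock: 34.3
ee_pos: [0.5928, 0.1272, 0.0223]
eef_rot: [-3.141, -0.001, -2.232]
ft_force: [-2.7, 1.5, 5.4]
opening: 0.0189
```

```bash
python3 foot.py 0.9126
```

```text
34.3 [0.5928 0.1272 0.0223] [-3.1415 -0.0008 -2.2321] F [-2.6714  1.5025  5.3858] F.u -0.44542453901781304 F.n 3.032447268547327 pos.u 0.4632241940612089 tz [0.3835 0.4171 0.2552]
```

{"fn": "jog_arm", "kwargs": {"targets": [{"dx": 0,"dy": -0.0004,"dz": 0,"wx": 0,"wy": 0,"wz": 0.002},{"dx": 0,"dy": -0.0007,"dz": 0,"wx": 0,"wy": 0,"wz": 0.004},{"dx": 0,"dy": -0.0007,"dz": 0,"wx": 0,"wy": 0,"wz": 0.004}]}}

```text
clock: 34.6
ee_pos: [0.593, 0.1271, 0.0223]
eef_rot: [3.141, -0.001, -2.236]
ft_force: [-4.0, 2.7, 6.2]
opening: 0.0189
```

```bash
python3 foot.py 0.9126
```

```text
34.6 [0.593  0.1271 0.0223] [ 3.141  -0.0009 -2.2357] F [-4.0343  2.657   6.1531] F.u -0.3657856879067351 F.n 4.816752733216344 pos.u 0.46324308487559324 tz [0.5702 0.6794 0.4341]
```

{"fn": "jog_arm", "kwargs": {"targets": [{"dx": 0,"dy": -0.0003,"dz": -0.0004,"wx": 0,"wy": 0,"wz": 0.002},{"dx": 0,"dy": -0.0006,"dz": -0.0006,"wx": 0,"wy": 0,"wz": 0.004},{"dx": 0,"dy": -0.0006,"dz": -0.0006,"wx": 0,"wy": 0,"wz": 0.004}]}}

```text
clock: 34.9
ee_pos: [0.5935, 0.1261, 0.0223]
eef_rot: [3.141, -0.002, -2.24]
ft_force: [-3.6, 1.5, 1.4]
opening: 0.0186
```

```bash
python3 foot.py 0.9126
```

```text
34.9 [0.5935 0.1261 0.0223] [ 3.1411 -0.0019 -2.2403] F [-3.5861  1.5241  1.3968] F.u -0.9879166153414446 F.n 3.7692267806849995 pos.u 0.46276084207657714 tz [0.2596 0.6207 0.4317]
```

{"fn": "jog_arm", "kwargs": {"targets": [{"dx": -0.0005,"dy": 0,"dz": 0,"wx": 0,"wy": 0,"wz": 0},{"dx": -0.001,"dy": 0,"dz": 0,"wx": 0,"wy": 0,"wz": 0},{"dx": -0.001,"dy": 0,"dz": 0,"wx": 0,"wy": 0,"wz": 0}]}}

```text
clock: 35.2
ee_pos: [0.5937, 0.1263, 0.0223]
eef_rot: [3.141, -0.003, -2.24]
ft_force: [-5.7, -1.8, 2.5]
opening: 0.0194
```

```bash
python3 foot.py 0.9126
```

```text
35.2 [0.5937 0.1263 0.0223] [ 3.1407 -0.0033 -2.2403] F [-5.7184 -1.834   2.4749] F.u -4.948771590014786 F.n 3.401933561461215 pos.u 0.46310150445985776 tz [-0.1103  0.8917  0.51  ]
```

{"fn": "jog_arm", "kwargs": {"targets": [{"dx": -0.0005,"dy": 0,"dz": 0,"wx": 0,"wy": 0,"wz": 0},{"dx": -0.001,"dy": 0,"dz": 0,"wx": 0,"wy": 0,"wz": 0},{"dx": -0.001,"dy": 0,"dz": 0,"wx": 0,"wy": 0,"wz": 0}]}}

```text
clock: 35.5
ee_pos: [0.594, 0.1268, 0.0223]
eef_rot: [3.14, -0.004, -2.24]
ft_force: [-6.9, -3.6, 3.6]
opening: 0.019
```

```bash
python3 foot.py 0.9126
```

```text
35.5 [0.594  0.1268 0.0223] [ 3.1404 -0.0043 -2.2402] F [-6.8702 -3.5952  3.5777] F.u -7.04663680922764 F.n 3.2358578246441763 pos.u 0.46362459247951526 tz [-0.3642  1.2319  0.5804]
```

{"fn": "jog_arm", "kwargs": {"targets": [{"dx": -0.0003,"dy": 0.0004,"dz": -0.0002,"wx": 0,"wy": 0,"wz": -0.002},{"dx": -0.0006,"dy": 0.0007,"dz": -0.0002,"wx": 0,"wy": 0,"wz": -0.004},{"dx": -0.0006,"dy": 0.0007,"dz": -0.0002,"wx": 0,"wy": 0,"wz": -0.004}]}}

```text
clock: 35.8
ee_pos: [0.5941, 0.127, 0.0223]
eef_rot: [3.141, -0.005, -2.237]
ft_force: [-6.0, -7.5, 1.5]
opening: 0.0191
```

```bash
python3 foot.py 0.9126
```

```text
35.8 [0.5941 0.127  0.0223] [ 3.1413 -0.0047 -2.2366] F [-5.9701 -7.5395  1.491 ] F.u -9.616310085942116 F.n 0.11112172827293912 pos.u 0.4638784294159712 tz [-0.9508  0.9514  0.3516]
```

{"fn": "jog_arm", "kwargs": {"targets": [{"dx": -0.0003,"dy": 0.0004,"dz": 0,"wx": 0,"wy": 0,"wz": -0.002},{"dx": -0.0005,"dy": 0.0006,"dz": 0,"wx": 0,"wy": 0,"wz": -0.003},{"dx": -0.0005,"dy": 0.0006,"dz": 0,"wx": 0,"wy": 0,"wz": -0.003}]}}

```text
clock: 36.1
ee_pos: [0.5943, 0.1278, 0.0223]
eef_rot: [-3.141, -0.004, -2.234]
ft_force: [-4.8, -5.5, -0.1]
opening: 0.0188
```

```bash
python3 foot.py 0.9126
```

```text
36.1 [0.5943 0.1278 0.0223] [-3.1415 -0.0041 -2.2338] F [-4.8103 -5.5477 -0.1009] F.u -7.3311344374182426 F.n 0.4119191520325312 pos.u 0.4646412881254068 tz [-0.855   0.7428  0.3035]
```

{"fn": "jog_arm", "kwargs": {"targets": [{"dx": -0.0004,"dy": 0.0003,"dz": 0,"wx": 0,"wy": 0,"wz": -0.002},{"dx": -0.0008,"dy": 0.0003,"dz": 0,"wx": 0,"wy": 0,"wz": -0.002},{"dx": -0.0008,"dy": 0.0003,"dz": 0,"wx": 0,"wy": 0,"wz": -0.002}]}}

```text
clock: 36.4
ee_pos: [0.5943, 0.128, 0.0223]
eef_rot: [-3.141, -0.005, -2.232]
ft_force: [-7.1, -9.8, 0.4]
opening: 0.019
```

```bash
python3 foot.py 0.9126;  python3 shot.py wrist 25;  python3 -c "
import numpy as np
im=np.load('wrist25.npy').astype(int);col=im[0:235,232:236].mean((1,2)); print([i for i in range(1,234) if col[i]<col[i-1]-12 and col[i]<=col[i+1]])"
```

```text
36.4 [0.5943 0.128  0.0223] [-3.1414 -0.0053 -2.2321] F [-7.1333 -9.8474  0.4308] F.u -12.153613377335596 F.n -0.3804554652695354 pos.u 0.4647660286114379 tz [-1.436   0.8907  0.2392]
36.45 [0.5943 0.128  0.0223] [-3.1414 -0.0053 -2.2321] [ -7.0612 -11.0653   1.1899] 0.019136517409066366
[37, 61, 84, 106, 128, 148, 168, 188, 206, 224]
```

{"fn": "jog_arm", "kwargs": {"targets": [{"dx": 0.0008,"dy": 0,"dz": 0,"wx": 0,"wy": 0,"wz": -0.001},{"dx": 0.0015,"dy": 0,"dz": 0,"wx": 0,"wy": 0,"wz": -0.001},{"dx": 0.0016,"dy": 0,"dz": 0,"wx": 0,"wy": 0,"wz": -0.001}]}}

```text
clock: 36.75
ee_pos: [0.5941, 0.1279, 0.0223]
eef_rot: [-3.141, -0.002, -2.231]
ft_force: [-2.1, -5.4, -2.5]
opening: 0.0189
```

```bash
python3 foot.py 0.9126
```

```text
36.75 [0.5941 0.1279 0.0223] [-3.1407 -0.0023 -2.2312] F [-2.1177 -5.3947 -2.4955] F.u -5.5630785688745945 F.n -1.6245578116421744 pos.u 0.4645724063183366 tz [-0.8709  0.2423  0.0707]
```

{"fn": "jog_arm", "kwargs": {"targets": [{"dx": 0.0003,"dy": 0,"dz": 0.0002,"wx": 0,"wy": 0,"wz": 0},{"dx": 0.0003,"dy": 0,"dz": 0.0002,"wx": 0,"wy": 0,"wz": 0}]}}

```text
clock: 36.95
ee_pos: [0.5941, 0.1278, 0.0224]
eef_rot: [-3.14, -0.002, -2.231]
ft_force: [-1.6, -5.9, -3.0]
opening: 0.0191
```

{"fn": "jog_arm", "kwargs": {"jaw": -1, "targets": [{"dx": 0,"dy": 0,"dz": 0,"wx": 0,"wy": 0,"wz": 0},{"dx": 0,"dy": 0,"dz": 0,"wx": 0,"wy": 0,"wz": 0},{"dx": 0,"dy": 0,"dz": 0,"wx": 0,"wy": 0,"wz": 0},{"dx": 0,"dy": 0,"dz": 0,"wx": 0,"wy": 0,"wz": 0},{"dx": 0,"dy": 0,"dz": 0,"wx": 0,"wy": 0,"wz": 0},{"dx": 0,"dy": 0,"dz": 0,"wx": 0,"wy": 0,"wz": 0}]}}

```text
clock: 37.55
ee_pos: [0.5942, 0.1287, 0.0228]
eef_rot: [-3.141, -0.001, -2.23]
ft_force: [-0.9, 0.2, -0.2]
opening: 0.0854
```

{"fn": "jog_arm", "kwargs": {"targets": [{"dx": 0,"dy": 0,"dz": -0.02,"wx": 0,"wy": 0,"wz": 0},{"dx": 0,"dy": 0,"dz": -0.06,"wx": 0,"wy": 0,"wz": 0},{"dx": -0.03,"dy": 0,"dz": -0.1,"wx": 0,"wy": 0,"wz": 0},{"dx": -0.07,"dy": 0,"dz": -0.13,"wx": 0,"wy": 0,"wz": 0},{"dx": -0.095,"dy": 0,"dz": -0.13,"wx": 0,"wy": 0,"wz": 0},{"dx": -0.095,"dy": 0,"dz": -0.13,"wx": 0,"wy": 0,"wz": 0},{"dx": -0.095,"dy": 0,"dz": -0.13,"wx": 0,"wy": 0,"wz": 0}]}}

```text
clock: 38.25
ee_pos: [0.6519, 0.2039, 0.1518]
eef_rot: [3.142, -0.002, -2.23]
ft_force: [-0.5, -0.3, -0.4]
opening: 0.0852
```

```bash
python3 shot.py wrist 26; python3 - <<'E'
from h import *
im=np.load("wrist26.npy")[:,:,::-1]
cv2.imwrite("pics/w26b.png",cv2.resize(im[160:260,195:315],None,fx=6,fy=6,interpolation=cv2.INTER_CUBIC))
E
```

```text
38.3 [0.6517 0.2033 0.1519] [ 3.1413 -0.0021 -2.2306] [-0.0928 -0.1461  0.4774] 0.08529768650581475
```

View pics/w26b.png

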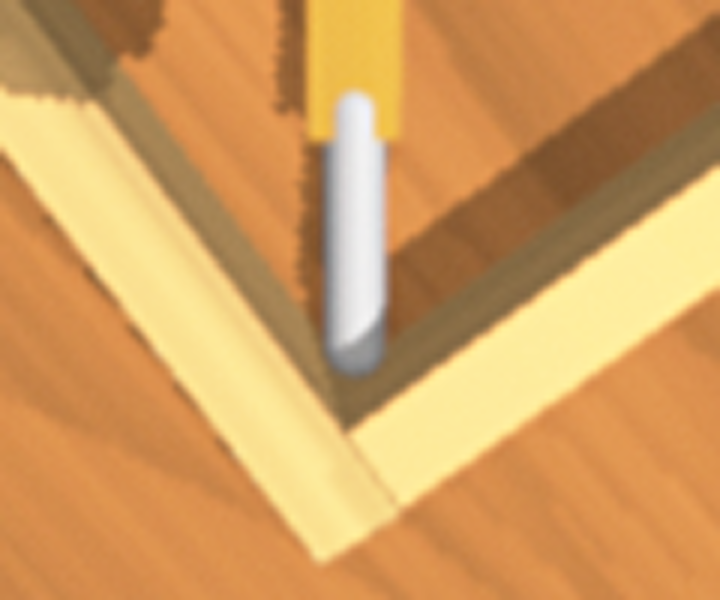

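{"fn": "jog_arm", "kwargs": {"targets": [{"dx": 0.04,"dy": 0,"dz": -0.03,"wx": 0,"wy": 0,"wz": 0},{"dx": 0.085,"dy": 0,"dz": -0.06,"wx": 0,"wy": 0,"wz": 0},{"dx": 0.13,"dy": 0,"dz": -0.07,"wx": 0,"wy": 0,"wz": 0},{"dx": 0.16,"dy": 0,"dz": -0.07,"wx": 0,"wy": 0,"wz": 0},{"dx": 0.18,"dy": 0,"dz": -0.07,"wx": 0,"wy": 0,"wz": 0},{"dx": 0.18,"dy": 0,"dz": -0.07,"wx": 0,"wy": 0,"wz": 0},{"dx": 0.18,"dy": 0,"dz": -0.07,"wx": 0,"wy": 0,"wz": 0}]}}

```text
clock: 39.0
ee_pos: [0.5418, 0.0613, 0.2228]
eef_rot: [-3.141, -0.001, -2.232]
ft_force: [0.5, -0.2, 0.3]
opening: 0.0853
```

```bash
python3 shot.py wrist 27; python3 - <<'E'
from h import *
im=np.load("wrist27.npy")[:,:,::-1]; c=np.load("wrist27_cal.npz")
p=proj(c,[.48,-.02,.02])[0]; print(p); u,v=int(p[0]),int(max(p[1],45))
print(u-50,v-45)
cv2.imwrite("pics/w27a.png",cv2.resize(im[v-45:v+55,u-50:u+50],None,fx=6,fy=6,interpolation=cv2.INTER_CUBIC))
E
```

```text
39.05 [0.5421 0.0618 0.2226] [-3.141  -0.0006 -2.2309] [-0.5471 -0.2507 -0.8201] 0.08543179057041954
[254.3035  73.7927]
204 28
```

View pics/w27a.png

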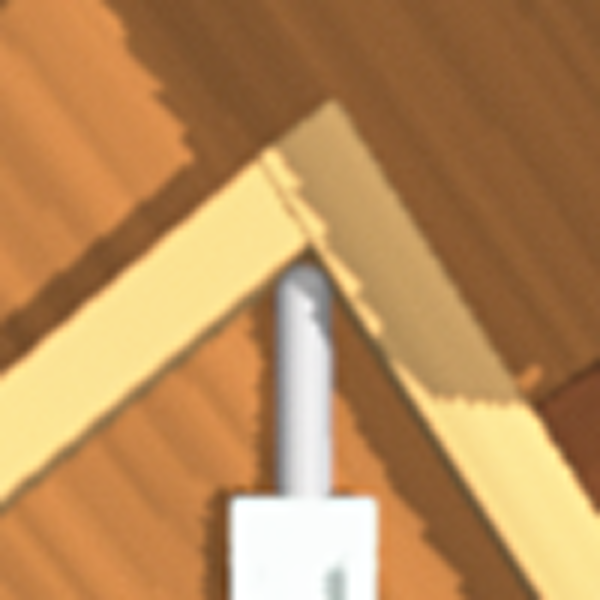

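View pics/wrist27.png

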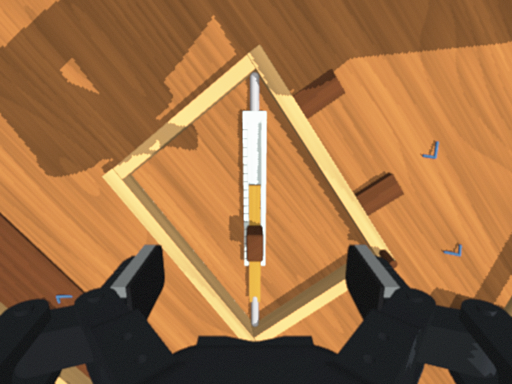

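```bash
python3 -c "
from cell import ticket,env
print(env.get_state()['ft_force']); print(ticket.hand_in())"
```

```text
[-0.54710727 -0.25074737 -0.82014185]
the job is handed in; nothing more can be done
None
```

I measured both diagonals and left the rule in the longer one, from the plain near right corner to the far left corner, let go. I handed in at about 39 s.

| Diagonal | Tool travel | Rule's scale |
|---|---|---|
| First, from the dowel corner | about 39.3 mm | 39.1 mm |
| Second, from the plain corner | about 56.9 mm | about 56.4 mm |

The two differ by about 17 mm, so the far wall is shifted roughly +11 mm in y, and the camera view of the frame agrees. The highest force I read at the wrist along the rule while pressing on the frame was about 13 N.

- **Final check:** the last wrist pictures show the heel against both walls of its corner. The tip is against the far wall. The same picture puts its centre only about 3 mm from the left wall, less than its own radius, so I take that as view error and the tip as touching. The gripper was clear of everything.
- **Re-seating the tip:** after the first release on the second diagonal, the pictures showed the tip hung up on the left wall, 1–3 mm off the far wall. I regripped, seated it (55.4 mm became 56.9 mm) and released again.
- **First diagonal less certain:** I had no close picture of its tip. I judged it snug from the forces and from how the readings fit together. A small gap at the far wall there is possible, but it would not change which diagonal is longer.
- **Readings slightly high:** both come out about 2 mm above the nominal frame geometry. The amount is nearly the same for each, so the comparison stands.

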